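Fetch heat pipes from behind the cans and set up the test cradle

ROBOT

A 7-joint arm with a two-finger parallel gripper is mounted at the origin on the work surface; the furniture and walls round the work are solid. World frame = base frame: x ahead of the robot, y to its left, z up, the work surface at z = 0. Lengths are in m, angles in rad, forces in N, time in s.
With the tool pointing down it reaches from about 0.4 to 0.925 m from the base axis. Payload 4.1 kg.
Tool frame: the origin (TCP) lies at the very end of the fingers, on their centre line; the grasp point (between the pads) lies 19 mm behind it (arm.tcp_to_grasp is the z of the grasp point in the tool frame, in m); z points along the fingers, y is the line along which they close (so a half turn about z gives the same grasp; the last joint's range is limited). The gripper opens to 85 mm and grips with 20 to 120 N. Pads are 22 mm wide; open, the fingers measure 114 mm over their backs; the gripper's body (76 mm by 85 mm) begins 54 mm behind the grasp point. The pads swing forward as they close: fully open they stand 13 mm farther back than shut.
Start: joints at [-1.365, 0.398, 0.045, 1.537, -0.019, 1.207, -0.051], TCP at [0.195, 0.62, 0.231] pointing down, gripper open.
Joint ranges: [-2.82, 2.82], [-0.49, 2.23], [-1.37, 1.46], [0, 2.46], [-1.36, 4.5], [0.23, 2], [-2.94, 2.94]. Speed limits (rad/s): [2.57, 2.57, 3.14, 3.14, 3.14, 3.14, 3.14].

INTERFACE

Orientations are given as a unit quaternion [x, y, z, w].
In Python, from rig import arm, eyes, ticket gives the robot as it stands (arm), with the cameras (eyes) and the job (ticket).
- The arm moves only by the tool drive_effector, called as name(argument=value, ...), one argument or row to a line, values as JSON. Schema: {"type":"object","properties":{"offsets":{"type":"array","items":{"type":"array","prefixItems":[{"type":"array","items":{"type":"number"},"minItems":3,"maxItems":3},{"type":"number"}],"minItems":2,"maxItems":2},"minItems":1,"maxItems":10},"aperture":{"type":"number"},"force":{"type":"number"},"only":{"type":"string"},"quiet":{"type":"boolean"},"lines":{"type":"string"}},"required":["offsets"],"additionalProperties":false}. offsets is a list of rows, 1 to 10 of them, each written [[dx, dy, dz], turn]: dx, dy, dz in m, then a turn about the tool's z in rad; each row is the pose to reach, as a shift and turn from the pose commanded when the call began, along the tool's axes at that moment; what a row does not reach only later rows make up. A row lasts 1/10 s, in which the tool goes at most 0.05 m and 0.15 rad, less where a joint would pass 70% of its speed; a pose out of reach is approached as far as the arm can. aperture is the finger opening in m, set as the call begins (left out keeps the last). The fingers move at their own pace and stop on an object; force is the grip in N (left out, the last holds). Time passes only in rows, so rows that do not move let the fingers close. The tool returns the time, the measured TCP pose, the force, the opening and the grip force at its end. only (a regular expression) keeps the lines of the reply that match it, lines (a string "A,B") keeps lines A to B, and quiet returns only ok. Input that does not fit is refused with a message, and nothing moves.
- arm.sense(): the state, without advancing time (a new reading comes with each control period).
- eyes.grab_frame(name): name is "side" or "top" or "wrist"; returns the picture (384x512x3 uint8, blue, green, red); there is no depth.
- eyes.camera_model(name): a dict with "camera_matrix" (3x3 intrinsics, pixels), "R" (3x3) and "t" (3): a world point X has camera coordinates R X + t. Camera axes: x right, y down, z forward; pixel columns grow to the right and rows downward; lengths in m; the calibration is good to about 2 mm. A picture is of the moment at which its call begins: read the wrist's pose just before it. camera_model takes no time and is no camera call; for the wrist camera it gives the pose at the moment of the call.
- ticket.hand_in(): hands the job in; it is judged then, once.
The state is a dict: "t": time; "joints": joint angles; "joint_vel": joint speeds; "effort": joint torques, N m; "eef_pos": TCP position; "orientation": TCP orientation; "ft_force": force on the tool from outside, world axes, zero at the start; "torque": the same for the moment, N m; "width": finger opening in m; "grasp_force": force on a finger pad.
Only numpy, scipy, OpenCV 4.12 (cv2) and the standard library are available. Lean on these libraries where they do the work, as an engineer would, in place of code of your own. Each camera call takes 0.05 s, during which the arm holds its last target. There are 200 camera calls.

TASK

Bring the spare copper heat pipes out for a test: first stand every spray can from the front of the grey rack on the black mat, then take the two bent pipes that lie behind them and turn and lay each in the cradle so that both of its ends rest down in a pair of notches. When both are in, slide the fader grip until it is level with the red clip, and finish by standing the cans upright back in the front row of the rack. Leave the other things on the bench alone.

Things in the scene. Friction and masses are not known exactly. Their poses are not given: they have to be found in the camera images.
- rack: Fixed low grey rack, open to the front (-x). Origin on the table; x to the back, y along it. Floor plate 3 mm thick, x -95..105, y +-195 mm; back wall x 99..105 mm, 45 mm high; side walls y +-190..195 mm, 33 mm high, x -5..105 mm. Front row (cans start and end here): x about -38, y about -100, 0, +100 mm. Pipes lie behind at x about +43, y about +-95 mm, along y.
- mat: Fixed black rubber mat on the table, 150 (x) x 300 (y) x 3 mm; origin on the table under its centre; its long side is its y. Parking place for the cans.
- cradle: Fixed aluminium cradle: plate 160 (x) x 190 (y) x 8 mm; origin on the table under its centre. Two nests (y = +45, -45 mm), each with two black posts, at (x -57, y +25) and (x +57, y -25) mm from its centre, 72 mm high, 30 mm long in x. Notches run along x: floor 50 mm above the table, 16 mm wide, cheeks leaning outward to about 35 mm at the top.
- nest_left (a point): Centre of the cradle's left nest (+y side), at notch floor height, 50 mm above the table. A pipe laid in this nest has its origin here and its x axis along the cradle's x, either way round.
- nest_right (a point): The same for the right nest (-y side). Any pipe may go in either nest.
- fader (a joint): Travel of the black fader grip along its track, 0 to 0.12 m, growing to the fader box's own +y. Friction 1.5 N, stays where it is left.
- fader_base: Fixed grey fader box 44 (x) x 180 (y) x 14 mm; origin on the table under its centre; the track runs along its y.
- fader_grip (a point): Centre of the top of the fader grip (black with a white line), about 55 mm above the table; the grip is 28 (x) x 20 (y) x 40 mm high. It stands at y = -60 mm + joint value in the fader box's frame.
- clip: Small fixed red marker clip, 8 x 10 x 18 mm, beside the fader box at x = -27 mm of it; origin on the table under it, axes like the fader box's. It marks the setting: the grip's centre must come to the same place along the track (the same y in this frame).
- can_blue: Spray can, blue with a white cap: body 58 mm across and 88 mm high, with shoulder and 42 mm wide cap 118 mm high overall; origin at the centre of its underside, z up; 0.15 to 0.3 kg, a quarter full, so its centre of mass is only about 22 mm up. May be absent.
- can_red: Spray can, red with a black cap: body 58 mm across and 88 mm high, with shoulder and 42 mm wide cap 118 mm high overall; origin at the centre of its underside, z up; 0.15 to 0.3 kg, a quarter full, so its centre of mass is only about 22 mm up. May be absent.
- can_yellow: Spray can, yellow with a red cap: body 58 mm across and 88 mm high, with shoulder and 42 mm wide cap 118 mm high overall; origin at the centre of its underside, z up; 0.15 to 0.3 kg, a quarter full, so its centre of mass is only about 22 mm up. May be absent.
- pipe_a: Copper heat pipe with an offset (Z) bend, lying flat: round, 12 mm thick, centre line (x, y) mm: (-75, +25), (-30, +25), (+30, -25), (+75, -25). Origin at its centre on the underside, the axis 6 mm above it, z up; same shape after a half turn. About 0.12 kg; its sloping middle piece is at the centre of mass.
- pipe_b: Copper heat pipe with an offset (Z) bend, lying flat: round, 12 mm thick, centre line (x, y) mm: (-75, +25), (-30, +25), (+30, -25), (+75, -25). Origin at its centre on the underside, the axis 6 mm above it, z up; same shape after a half turn. About 0.12 kg; its sloping middle piece is at the centre of mass.
- driver: Red screwdriver 140 mm, a bystander to be left alone; origin at the centre of its underside.
- solder_spool: Solder wire spool 68x55x30 mm, a bystander to be left alone; origin at the centre of its underside.

How it is judged:
By the outcome, as a careful person would: the job done as asked, in the order asked, and still so for the second after the job is handed in, with the robot touching nothing.
Of can_blue, can_red, can_yellow only 2 to 3 are there at a start; the rules pass over those that are not, and their reading is None.
At some moment in a run one of can_blue, can_red, can_yellow may be knocked a few centimetres aside while the robot is not near it.
It also fails if it takes over 210 s, if anything falls off the work surface, if the arm or the gripper's body presses on something with over 40 N, if the wrist force passes 120 N, or if a joint passes its speed limit or range.

## Working session

There is one attempt and no reset: what is moved stays moved. The work goes in short steps, Python scripts to look and compute and a tool call to move; the robot and the scene stay as the last step left them, time stands still between calls to the robot, and variables do not carry over. Pictures are saved under pics/ and viewed, at most 17 in all, crops included, and the job is handed in when it is done.

```bash
ls; mkdir -p pics
```

Run:
```python
from rig import arm, eyes, ticket
import cv2,numpy as np
s=arm.sense();print(s['t'],s['eef_pos'],s['orientation'],s['width'],arm.tcp_to_grasp)
for n in('top','side'):
    cv2.imwrite(f'pics/{n}0.png',eyes.grab_frame(n));m=eyes.camera_model(n);print(n,m)
```

```text
pics
rig.py
0.0 [0.19488994 0.61944323 0.23024352] [ 1.51763753e-01  9.88416307e-01 -9.80427057e-04 -7.33001078e-05] 0.08516713009139999 -0.0187
top {'camera_matrix': array([[468.8259406 ,   0.        , 256.86623439],
       [  0.        , 468.8259406 , 191.75905972],
       [  0.        ,   0.        ,   1.        ]]), 'R': array([[ 0.00117932, -0.99999626, -0.00246563],
       [-0.99810076, -0.00102522, -0.06159398],
       [ 0.06159122,  0.00253359, -0.99809824]]), 't': array([-0.00987144,  0.51704722,  1.2185382 ])}
side {'camera_matrix': array([[437.77472008,   0.        , 255.98195615],
       [  0.        , 437.77472008, 190.49503188],
       [  0.        ,   0.        ,   1.        ]]), 'R': array([[-0.99930583, -0.03568196,  0.01070775],
       [-0.02699508,  0.49548593, -0.86819638],
       [ 0.02567341, -0.86788277, -0.49610521]]), 't': array([0.54702571, 0.08288795, 1.04802384])}
```

View pics/top0.png

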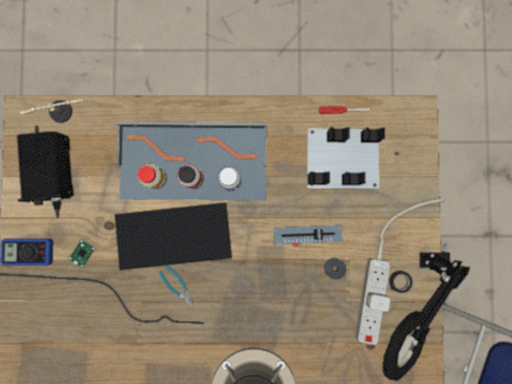

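View pics/side0.png

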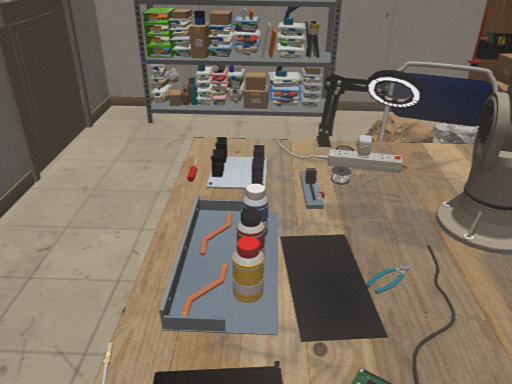

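Top view: three cans (caps at about (149,174) red, (189,175) black, (229,177) white) stand in the rack at (120-267,123-199). The pipes lie at about (155,148) and (227,148), the mat is at (173,236), the cradle at (343,158), and the fader at (308,234) with its red clip at (296,244). The side view agrees. Next I measure by mask.

Create h.py:
```python
from rig import arm, eyes, ticket
import cv2,numpy as np
def ray(n,uv,z,m=None):
    m=m or eyes.camera_model(n);uv=np.atleast_2d(np.float64(uv))
    d=np.c_[(uv-m['camera_matrix'][:2,2])/m['camera_matrix'][[0,1],[0,1]],np.ones(len(uv))]@m['R']
    c=-m['R'].T@m['t'];return (c+d*((z-c[2])/d[:,2:]))[:,:2]
def proj(n,X,m=None):
    m=m or eyes.camera_model(n);p=np.atleast_2d(X)@m['R'].T+m['t'];p=p@m['camera_matrix'].T;return p[:,:2]/p[:,2:]
def blobs(mask,amin,box=None):
    if box:
        k=np.zeros_like(mask);x0,y0,x1,y1=box;k[y0:y1,x0:x1]=mask[y0:y1,x0:x1];mask=k
    cs,_=cv2.findContours(mask,cv2.RETR_EXTERNAL,cv2.CHAIN_APPROX_NONE)
    return sorted([c for c in cs if cv2.contourArea(c)>amin],key=lambda c:c[:,0,0].min())
def pts(c):return c[:,0,:].astype(float)
def rect(P):  # world pts -> centre mm, size, yaw of the edges (deg)
    (cx,cy),(w,h),a=cv2.minAreaRect(np.float32(P*1000));return np.round([cx,cy,w,h,a],1)
def tool():
    from scipy.spatial.transform import Rotation as R
    s=arm.sense();return s,R.from_quat(s['orientation']).as_matrix()
def go(x,y,z=None,ydeg=None):
    """shift in tool axes to world x,y,z; turn so tool y lies at ydeg (mod 180)"""
    s,M=tool();p=s['eef_pos'];d=M.T@(np.array([x,y,p[2] if z is None else z])-p)
    a=np.degrees(np.arctan2(M[1,1],M[0,1]));t=0
    if ydeg is not None:
        t=-((ydeg-a+90)%180-90)   # tool z is down: turn sign flips
    print('t',round(s['t'],2),'d',d.round(4),'turn',round(np.radians(t),3),'ytool deg',a.round(2),'j7',np.round(s['joints'][6],2),'pos',p.round(4))
```

Run:
```python
from h import *
I=eyes.grab_frame('top');H=cv2.cvtColor(I,cv2.COLOR_BGR2HSV);h,s,v=cv2.split(H)
u=lambda b:b.astype(np.uint8)
mat=blobs(u(v<60),1000,(105,195,240,275))
for c in mat: print('mat',rect(ray('top',pts(c),.003)))
pipe=blobs(u((h<14)&(s>110)&(v>120)),60,(122,128,264,166))
for c in pipe:
    P=ray('top',pts(c),.009);print('pipe',rect(P),P.mean(0),P.min(0),P.max(0))
print('cap red',[(rect(ray('top',pts(c),.118)),cv2.contourArea(c)) for c in blobs(u(((h<6)|(h>174))&(s>150)&(v>120)),30,(135,160,168,190))])
print('cap blk',[(rect(ray('top',pts(c),.118)),cv2.contourArea(c)) for c in blobs(u(v<60),30,(172,160,208,190))])
print('cap wht',[(rect(ray('top',pts(c),.118)),cv2.contourArea(c)) for c in blobs(u((s<40)&(v>150)),30,(210,160,245,192))])
for p,(x,y) in dict(rack=(135,190),cradle=(345,155),fader=(290,238)).items(): print(p,I[y,x],H[y,x])
S=cv2.resize(I[110:260,110:260],None,fx=4,fy=4,interpolation=2);T=cv2.resize(I[110:260,262:392],None,fx=4,fy=4,interpolation=2)
cv2.imwrite('pics/z1.png',T)
```

```text
mat [400.7 213.3 145.1 294.3   6.1]
pipe [635.3 263.  141.2  23.3  58.4] [0.63526885 0.26297183] [0.60191349 0.2006111 ] [0.66628405 0.32686324]
pipe [635.5  73.2 142.5  24.2  65.3] [0.6353281  0.07243277] [0.60740303 0.00643099] [0.66104014 0.13991307]
cap red [(array([5.548e+02, 2.590e+02, 3.650e+01, 3.890e+01, 1.000e-01]), 186.0)]
cap blk []
cap wht [(array([5.465e+02, 5.910e+01, 4.860e+01, 4.600e+01, 2.000e-01]), 304.0)]
rack [142 136 121] [ 99  38 142]
cradle [203 197 190] [104  16 203]
fader [140 131 119] [103  38 140]
```

View pics/z1.png

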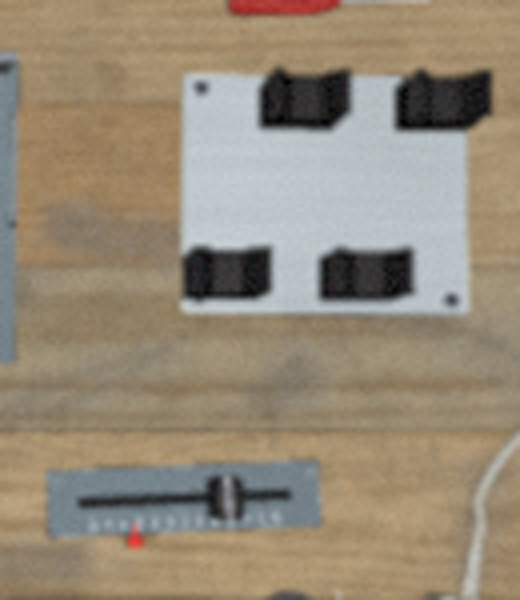

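The zoom shows the cradle plate corners near zoomed (183,72)-(468,312). The four posts are at about (302,98), (440,98), (228,273) and (365,273). The fader box is at (48-320,462-535), with the grip line at (228,497) and the clip at (135,540).

Run:
```python
from h import *
I=eyes.grab_frame('top');H=cv2.cvtColor(I,cv2.COLOR_BGR2HSV);h,s,v=cv2.split(H)
u=lambda b:b.astype(np.uint8)
grey=u((h>90)&(h<118)&(s>20)&(v>90))
for n,b,z in(('rack',(112,115,275,205),.003),('fader',(270,222,346,248),.014)):
    for c in blobs(grey,400,b): print(n,rect(ray('top',pts(c),z)))
cr=u((s<35)&(v>160)); cr=cv2.morphologyEx(cr,cv2.MORPH_CLOSE,np.ones((3,3),np.uint8))
for c in blobs(cr,800,(300,120,388,195)): print('cradle',rect(ray('top',pts(c),.008)))
for c in blobs(u(v<75),100,(300,120,392,195)): print('post',rect(ray('top',pts(c),.06)))
for c in blobs(u(((h<8)|(h>172))&(s>120)&(v>120)),4,(285,238,305,252)): print('clip',rect(ray('top',pts(c),.012)))
c=blobs(u(v<85),20,(172,160,208,190))
for q in c: print('blk',rect(ray('top',pts(q),.118)),cv2.contourArea(q))
go(.5465,.0591,.3,90)
```

```text
rack [595.1 162.2 193.5 386.3   0. ]
fader [ 406.2 -142.3   40.3  175.2    2.4]
cradle [ 608.1 -237.7  160.7  191.2    0. ]
post [ 5.496e+02 -1.648e+02  3.060e+01  5.110e+01  1.000e-01]
post [ 661.3 -215.5   33.6   54.     0. ]
post [ 5.484e+02 -2.538e+02  2.810e+01  5.620e+01  1.000e-01]
post [ 661.3 -304.9   33.6   59.2    0. ]
clip [ 3.788e+02 -1.108e+02  7.800e+00  7.900e+00  1.000e-01]
blk [5.525e+02 1.609e+02 3.660e+01 3.630e+01 5.000e-01] 186.0
t 0.2 d [-0.5036 -0.4294 -0.0688] turn -0.305 ytool deg 72.54 j7 -0.05 pos [0.1949 0.6197 0.2307]
```

drive_effector(
  offsets=[
    [[-0.5036,-0.4294,-0.0688],-0.305],
    [[-0.5036,-0.4294,-0.0688],-0.305],
    [[-0.5036,-0.4294,-0.0688],-0.305],
    [[-0.5036,-0.4294,-0.0688],-0.305],
    [[-0.5036,-0.4294,-0.0688],-0.305],
    [[-0.5036,-0.4294,-0.0688],-0.305],
    [[-0.5036,-0.4294,-0.0688],-0.305],
    [[-0.5036,-0.4294,-0.0688],-0.305],
    [[-0.5036,-0.4294,-0.0688],-0.305],
    [[-0.5036,-0.4294,-0.0688],-0.305],
  ],
  aperture=0.085,
  force=40,
)

```text
t: 1.2
eef_pos: [0.4599, 0.1968, 0.2834]
orientation: [-0.0, 1.0, 0.0, 0.0]
ft_force: [0.6, 0.6, -0.2]
width: 0.0846
grasp_force: 0.0
```

```bash
python3 -c "
from h import *
go(.5465,.0591,.3,90)"
```

```text
t 1.2 d [-0.0866 -0.1377 -0.0167] turn 0.0 ytool deg 90.02 j7 1.11 pos [0.4599 0.1968 0.2834]
```

drive_effector(
  offsets=[
    [[-0.0866,-0.1377,-0.0167],0],
    [[-0.0866,-0.1377,-0.0167],0],
    [[-0.0866,-0.1377,-0.0167],0],
    [[-0.0866,-0.1377,-0.0167],0],
    [[-0.0866,-0.1377,-0.0167],0],
  ],
)

```text
t: 1.7
eef_pos: [0.5466, 0.0582, 0.2998]
orientation: [0.003, 1.0, -0.0, 0.0]
ft_force: [-0.7, 0.7, -0.6]
width: 0.0849
grasp_force: 0.0
```

```bash
python3 -c "
from h import *
cv2.imwrite('pics/w1.png',eyes.grab_frame('wrist'));m=eyes.camera_model('wrist');print(m['camera_matrix'][0,0],-m['R'].T@m['t'],m['R'])
go(.5465,.0591,.3,90)"
```

```text
333.7392767619702 [0.47544461 0.06043824 0.44198519] [[ 2.06207398e-03  9.99997829e-01  2.99262402e-04]
 [ 9.62248733e-01 -2.06568094e-03  2.72163753e-01]
 [ 2.72163780e-01 -2.73256927e-04 -9.62250904e-01]]
t 1.75 d [-0.0008 -0.0019 -0.0006] turn -0.001 ytool deg 89.92 j7 1.46 pos [0.5457 0.061  0.2994]
```

View pics/w1.png

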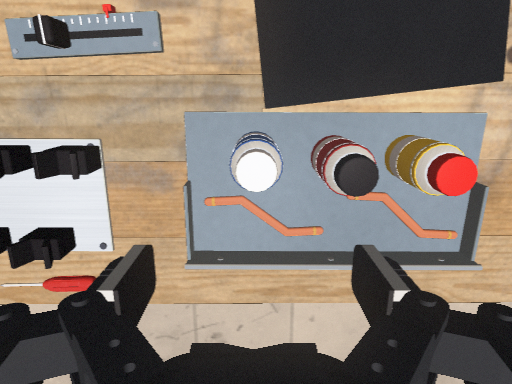

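The wrist view (rows grow towards +x, columns towards +y) shows the caps at (257,171), (356,174) and (452,174), the rack front edge at row 112, the pipes at (264,216) and (405,212), and the fader grip at (48,30) with the clip at (108,8).

Run:
```python
from h import *
m=eyes.camera_model('wrist');I=eyes.grab_frame('wrist');H=cv2.cvtColor(I,cv2.COLOR_BGR2HSV);h,s,v=cv2.split(H)
u=lambda b:b.astype(np.uint8)
def circ(n,mask,box):
    for c in blobs(u(mask),300,box):
        P=ray('wrist',pts(c),.118,m);o,r=cv2.minEnclosingCircle(np.float32(P*1000));print(n,np.round(o,1),round(r,1))
circ('white',(s<40)&(v>215),(225,145,285,195));circ('black',v<55,(330,150,382,198));circ('red',((h<8)|(h>172))&(s>150),(425,150,480,198))
for c in blobs(u((h<16)&(s>110)&(v>110)),200,(200,188,462,242)):
    P=ray('wrist',pts(c),.009,m);print('pipe',rect(P),(P.min(0)+P.max(0))/2,P.mean(0),np.ptp(P,0))
g=u((h>90)&(h<118)&(s>20)&(v>90))
for c in blobs(g,3000,(170,100,500,200)):
    P=ray('wrist',pts(c),.003,m);print('rack',P.min(0),P.max(0))
    f=np.array([P[np.abs(P[:,1]-y)<.01,0].min() for y in np.arange(0,.33,.03)]);print(f.round(4))
c=max(blobs(u(v<60),2000,(240,0,512,115)),key=cv2.contourArea)
P=ray('wrist',pts(c),.003,m);print('mat corners near rack',[P[np.argmax(P@d)] for d in ([1,-1],[1,.8])])
```

```text
white [547.5  61.6] 22.1
red [551.6 255.5] 25.2
pipe [634.2  71.5 146.8  27.2  65. ] [0.63422192 0.07145934] [0.63397153 0.07107826] [0.05728243 0.13661798]
pipe [636.5 265.3 142.4  27.1  59.2] [0.63556149 0.26405852] [0.63589885 0.26510593] [0.06762377 0.13088149]
pipe [599.9 321.7  39.1  12.6  89.9] [0.59989284 0.32166175] [0.59856075 0.32304536] [0.01269944 0.03906053]
rack [ 0.49486256 -0.03158982] [0.61096492 0.35634317]
[0.4949 0.495  0.4963 0.4963 0.4964 0.4965 0.4965 0.4966 0.4979 0.498
 0.498  0.4981]
mat corners near rack [array([0.48762007, 0.07310575]), array([0.45789761, 0.36819537])]
```

drive_effector(
  offsets=[
    [[-0.0015,0,0.241],0],
    [[-0.0015,0,0.241],0],
    [[-0.0015,0,0.241],0],
    [[-0.0015,0,0.241],0],
    [[-0.0015,0,0.241],0],
    [[-0.0015,0,0.241],0],
  ],
)

```text
t: 2.4
eef_pos: [0.5411, 0.0635, 0.0532]
orientation: [-0.002, 1.0, -0.001, -0.007]
ft_force: [-1.2, 0.8, 0.7]
width: 0.085
grasp_force: 0.0
```

drive_effector(
  offsets=[
    [[0,0,0],0],
    [[0,0,0],0],
    [[0,0,0],0],
    [[0,0,0],0],
    [[0,0,0],0],
  ],
  aperture=0.03,
  force=40,
)

```text
t: 2.9
eef_pos: [0.5496, 0.0619, 0.0615]
orientation: [-0.0, 1.0, 0.001, 0.003]
ft_force: [-1.3, 1.3, 7.8]
width: 0.057
grasp_force: 43.4
```

```bash
python3 -c "
from h import *
go(.411,.114,.061,90)"
```

```text
t 2.9 d [ 1.386e-01  5.210e-02 -1.000e-04] turn 0.0 ytool deg 90.01 j7 1.58 pos [0.5496 0.0619 0.0615]
```

drive_effector(
  offsets=[
    [[0,0,-0.03],0],
    [[0.03,0.01,-0.05],0],
    [[0.07,0.03,-0.05],0],
    [[0.11,0.045,-0.05],0],
    [[0.1386,0.0521,-0.05],0],
    [[0.1386,0.0521,-0.05],0],
    [[0.1386,0.0521,-0.03],0],
    [[0.1386,0.0521,-0.01],0],
    [[0.1386,0.0521,-0.001],0],
    [[0.1386,0.0521,-0.001],0],
  ],
)

```text
t: 3.9
eef_pos: [0.41, 0.1121, 0.0602]
orientation: [0.001, 1.0, -0.0, 0.0]
ft_force: [0.7, 0.1, -1.4]
width: 0.0569
grasp_force: 44.5
```

drive_effector(
  offsets=[
    [[0,0,0],0],
    [[0,0,0],0],
  ],
)

```text
t: 4.1
eef_pos: [0.4094, 0.1132, 0.0601]
orientation: [0.0, 1.0, 0.0, 0.001]
ft_force: [-0.7, -0.3, -1.6]
width: 0.0565
grasp_force: 44.5
```

drive_effector(
  offsets=[
    [[0,0,0],0],
    [[0,0,0],0],
    [[0,0,0],0],
  ],
  aperture=0.085,
)

```text
t: 4.4
eef_pos: [0.409, 0.1133, 0.0599]
orientation: [-0.0, 1.0, 0.0, 0.0]
ft_force: [-0.7, -1.0, 0.5]
width: 0.085
grasp_force: 0.0
```

```bash
python3 -c "
from h import *
go(.411,.114,.3,90)"
```

```text
t 4.4 d [-0.0021  0.0008 -0.2401] turn 0.0 ytool deg 90.03 j7 1.34 pos [0.409  0.1133 0.0599]
```

drive_effector(
  offsets=[
    [[0,0,-0.05],0],
    [[0,0,-0.1],0],
    [[-0.02,0,-0.15],0],
    [[-0.06,0.02,-0.18],0],
    [[-0.1,0.045,-0.2],0],
    [[-0.142,0.046,-0.2],0],
    [[-0.142,0.046,-0.2],0],
    [[-0.142,0.046,-0.2],0],
  ],
)

```text
t: 5.2
eef_pos: [0.5508, 0.1588, 0.2587]
orientation: [0.0, 1.0, -0.001, -0.001]
ft_force: [0.1, -0.1, 0.9]
width: 0.0851
grasp_force: 0.0
```

Create caps.py:
```python
from h import *
import sys
def caps(cam='wrist'):
    m=eyes.camera_model(cam);I=eyes.grab_frame(cam);H=cv2.cvtColor(I,cv2.COLOR_BGR2HSV);h,s,v=cv2.split(H);out={}
    for n,k in dict(white=(s<40)&(v>215),black=v<60,red=((h<8)|(h>172))&(s>140)&(v>100)).items():
        for c in blobs(k.astype(np.uint8),150):
            P=ray(cam,pts(c),.118,m);o,r=cv2.minEnclosingCircle(np.float32(P))
            A=cv2.contourArea(np.float32(P))
            if .014<r<.027 and A/(3.1416*r*r)>.72 and .3<o[0]<.7: print(n,np.round(o,4),round(r,4),round(A/(3.14*r*r),2),'px',pts(c).mean(0).round());out[n]=o
    return I
if __name__=='__main__':
    I=caps(sys.argv[1] if len(sys.argv)>1 else 'wrist')
    if len(sys.argv)>2: cv2.imwrite('pics/'+sys.argv[2],I)
```

```bash
python3 caps.py wrist w2.png; python3 -c "
from h import *
go(.55,.16,.0615,90)"
```

```text
red [0.552  0.2569] 0.0232 0.86 px [367. 181.]
t 5.25 d [-0.0004  0.0016  0.1974] turn -0.0 ytool deg 89.98 j7 1.32 pos [0.55   0.1586 0.2589]
```

View pics/w2.png

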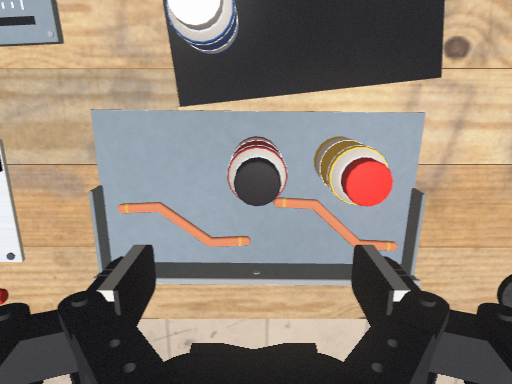

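Run:
```python
from h import *
I=cv2.imread('pics/w2.png');m=eyes.camera_model('wrist')
print(I.max(2)[120:225:6,200:310:6]);print(proj('wrist',[[.55,.159,.118]],m))
```

```text
[[174 173 174 176 177 175 172 177 176 173 173 175 174 176 177 178 175 179
  182]
 [175 173 172 175 179 173 179 180 181 180 176 174 176 176 176 179 179 181
  179]
 [176 177 177 175 177 176 176 176 178 177 179 180 180 179 181 179 176 179
  180]
 [179 174 178 179 179 173 171 181  92 124 123 138 177 179 178 181 180 175
  183]
 [180 180 177 174 176 176 178 213  95  97  97  95 159 179 177 180 182 177
  178]
 [176 180 177 178 177 174 173 105 209 213 217 219 117 159 182 181 181 179
  183]
 [179 179 175 176 178 176 192 205 213 229 231 223 222 173 180 182 183 181
  184]
 [177 178 179 177 181 172 208 116  41  63  63  43 215 223 160 176 176 181
  178]
 [178 182 179 177 181 197 219  62  73  75  75  77  65 224 211 183 183 185
  180]
 [181 179 180 179 182 199  47  67  70  72  74  76  75  44 217 183 179 182
  180]
 [185 184 181 182 179 201  59  68  67  67  69  69  73  67 215 178 176 179
  178]
 [179 183 180 180 178 178  62  66  64  65  67  66  68  69 185 181 180 181
  178]
 [184 181 183 178 178 179  98  64  63  64  68  61  65  62 178 180 179 179
  176]
 [181 182 186 183 181 179 179  58  62  62  61  60  59 174 175 131 126 142
  177]
 [183 182 182 182 182 178 176 178  99  60  59 139 179 230 235 231 233 234
  235]
 [182 181 183 183 178 182 179 177 175 176 176 173 179 176 175 182 179 175
  177]
 [182 182 183 183 180 179 181 181 176 176 179 176 178 180 175 176 175 177
  174]
 [181 182 180 183 180 175 182 177 176 177 174 174 175 178 175 176 175 176
  176]]
[[254.48918456 180.78473192]]
```

The white-capped can stands on the mat at the top of the picture. The black cap is centred under the tool at (257,182), and the yellow can's red cap is at (367,181). I'll descend on the black-capped can.

```bash
sed -i 's/black=v<60/black=v<90/' caps.py
```

drive_effector(
  offsets=[
    [[0,0.001,0.198],0],
    [[0,0.001,0.198],0],
    [[0,0.001,0.198],0],
    [[0,0.001,0.198],0],
    [[0,0.001,0.198],0],
    [[0,0.001,0.198],0],
  ],
)

```text
t: 5.85
eef_pos: [0.5501, 0.1599, 0.0626]
orientation: [-0.0, 1.0, 0.0, -0.0]
ft_force: [-0.1, 0.3, 0.5]
width: 0.0851
grasp_force: 0.0
```

drive_effector(
  offsets=[
    [[0,0,0],0],
    [[0,0,0],0],
    [[0,0,0],0],
    [[0,0,0],0],
    [[0,0,0],0],
  ],
  aperture=0.03,
  force=40,
)

```text
t: 6.35
eef_pos: [0.553, 0.161, 0.0651]
orientation: [-0.0, 1.0, 0.001, 0.003]
ft_force: [-1.6, 0.2, 7.1]
width: 0.0568
grasp_force: 41.3
```

```bash
python3 -c "
from h import *
go(.4,.214,.0615,90)"
```

```text
t 6.35 d [0.153  0.053  0.0029] turn 0.0 ytool deg 90.03 j7 1.42 pos [0.553  0.161  0.0651]
```

drive_effector(
  offsets=[
    [[0,0,-0.03],0],
    [[0.03,0.01,-0.05],0],
    [[0.07,0.03,-0.05],0],
    [[0.11,0.045,-0.05],0],
    [[0.15,0.054,-0.05],0],
    [[0.15,0.054,-0.05],0],
    [[0.15,0.054,-0.03],0],
    [[0.15,0.054,-0.01],0],
    [[0.15,0.054,-0.001],0],
    [[0.15,0.054,-0.001],0],
  ],
)

```text
t: 7.35
eef_pos: [0.4019, 0.2147, 0.0638]
orientation: [0.0, 1.0, 0.001, 0.001]
ft_force: [0.8, -0.7, -2.6]
width: 0.0566
grasp_force: 46.0
```

drive_effector(
  offsets=[
    [[0,0,0],0],
    [[0,0,0],0],
  ],
)

```text
t: 7.55
eef_pos: [0.4017, 0.2145, 0.0636]
orientation: [0.0, 1.0, 0.001, 0.001]
ft_force: [-0.7, 0.5, 2.5]
width: 0.0567
grasp_force: 46.1
```

drive_effector(
  offsets=[
    [[0,0,0],0],
    [[0,0,0],0],
    [[0,0,0],0],
  ],
  aperture=0.085,
)

```text
t: 7.85
eef_pos: [0.4009, 0.2141, 0.0628]
orientation: [-0.0, 1.0, 0.0, 0.0]
ft_force: [0.5, -0.3, -0.3]
width: 0.085
grasp_force: 0.0
```

```bash
python3 -c "
from h import *
go(.551,.256,.26,90)"
```

```text
t 7.85 d [-0.1502  0.0419 -0.1971] turn 0.0 ytool deg 90.01 j7 1.14 pos [0.4009 0.2141 0.0628]
```

drive_effector(
  offsets=[
    [[0,0,-0.05],0],
    [[0,0,-0.1],0],
    [[-0.02,0,-0.15],0],
    [[-0.06,0.02,-0.18],0],
    [[-0.1,0.04,-0.197],0],
    [[-0.15,0.042,-0.197],0],
    [[-0.15,0.042,-0.197],0],
    [[-0.15,0.042,-0.197],0],
  ],
)

```text
t: 8.65
eef_pos: [0.5513, 0.2554, 0.2586]
orientation: [0.001, 1.0, -0.001, -0.001]
ft_force: [0.3, 0.0, 0.4]
width: 0.0851
grasp_force: 0.0
```

```bash
python3 caps.py; python3 -c "
from h import *
go(.551,.256,.0615,90)"
```

```text
red [0.552  0.2583] 0.0219 0.89 px [258. 181.]
t 8.7 d [-0.0013  0.0007  0.1972] turn -0.001 ytool deg 89.97 j7 1.19 pos [0.5501 0.2555 0.2587]
```

drive_effector(
  offsets=[
    [[-0.001,0.003,0.197],0],
    [[-0.001,0.003,0.197],0],
    [[-0.001,0.003,0.197],0],
    [[-0.001,0.003,0.197],0],
    [[-0.001,0.003,0.197],0],
    [[-0.001,0.003,0.197],0],
  ],
)

```text
t: 9.3
eef_pos: [0.5508, 0.2592, 0.0635]
orientation: [-0.0, 1.0, 0.0, -0.0]
ft_force: [0.7, 0.7, 0.4]
width: 0.0852
grasp_force: 0.0
```

drive_effector(
  offsets=[
    [[0,0,0],0],
    [[0,0,0],0],
    [[0,0,0],0],
    [[0,0,0],0],
    [[0,0,0],0],
  ],
  aperture=0.03,
  force=40,
)

```text
t: 9.8
eef_pos: [0.5537, 0.2599, 0.0662]
orientation: [0.0, 1.0, 0.002, 0.002]
ft_force: [-1.2, -0.6, 6.6]
width: 0.0568
grasp_force: 41.7
```

```bash
python3 -c "
from h import *
go(.395,.313,.0615,90)"
```

```text
t 9.8 d [0.1588 0.0531 0.0041] turn -0.0 ytool deg 90.0 j7 1.27 pos [0.5537 0.2599 0.0662]
```

drive_effector(
  offsets=[
    [[0,0,-0.03],0],
    [[0.03,0.01,-0.05],0],
    [[0.07,0.03,-0.05],0],
    [[0.11,0.045,-0.05],0],
    [[0.156,0.054,-0.05],0],
    [[0.156,0.054,-0.05],0],
    [[0.156,0.054,-0.03],0],
    [[0.156,0.054,-0.01],0],
    [[0.156,0.054,-0.001],0],
    [[0.156,0.054,-0.001],0],
  ],
)

```text
t: 10.8
eef_pos: [0.3969, 0.3133, 0.0649]
orientation: [0.0, 1.0, 0.001, 0.001]
ft_force: [0.2, 0.1, -1.1]
width: 0.0568
grasp_force: 45.9
```

drive_effector(
  offsets=[
    [[0,0,0],0],
    [[0,0,0],0],
  ],
)

```text
t: 11.0
eef_pos: [0.3967, 0.3134, 0.0648]
orientation: [0.0, 1.0, 0.001, 0.001]
ft_force: [-0.4, -0.9, 4.3]
width: 0.0567
grasp_force: 46.2
```

drive_effector(
  offsets=[
    [[0,0,0],0],
    [[0,0,0],0],
    [[0,0,0],0],
  ],
  aperture=0.085,
)

```text
t: 11.3
eef_pos: [0.3956, 0.3132, 0.0637]
orientation: [-0.0, 1.0, 0.0, -0.0]
ft_force: [1.2, -0.5, -0.5]
width: 0.085
grasp_force: 0.0
```

```bash
python3 -c "
from h import *
go(.59,.265,.25,90)"
```

```text
t 11.3 d [-0.1944 -0.0483 -0.1863] turn 0.0 ytool deg 90.02 j7 0.99 pos [0.3956 0.3132 0.0637]
```

drive_effector(
  offsets=[
    [[0,0,-0.05],0],
    [[0,0,-0.1],0],
    [[-0.02,-0.02,-0.15],0],
    [[-0.06,-0.05,-0.18],0],
    [[-0.1,-0.09,-0.196],0],
    [[-0.14,-0.12,-0.196],0],
    [[-0.172,-0.145,-0.196],0],
    [[-0.172,-0.145,-0.196],0],
    [[-0.172,-0.145,-0.196],0],
    [[-0.172,-0.145,-0.196],0],
  ],
)

```text
t: 12.3
eef_pos: [0.5666, 0.1694, 0.259]
orientation: [-0.001, 1.0, 0.0, -0.001]
ft_force: [-0.2, 0.4, -0.2]
width: 0.0847
grasp_force: 0.0
```

Create pipes.py:
```python
from h import *
import sys
V=np.float64([(-75,25),(-30,25),(30,-25),(75,-25)])
C=np.concatenate([np.linspace(V[i],V[i+1],int(np.hypot(*(V[i+1]-V[i]))*4)) for i in range(3)])
def ax(P):w,v=np.linalg.eigh(np.cov(P.T));return np.degrees(np.arctan2(v[1,1],v[0,1]))
A0=ax(C)
def pipes(z,box,cam='wrist',save=None):
    m=eyes.camera_model(cam);I=eyes.grab_frame(cam);h,s,v=cv2.split(cv2.cvtColor(I,cv2.COLOR_BGR2HSV))
    k=((h<22)&(s>95)&(v>100)).astype(np.uint8);k=cv2.morphologyEx(k,cv2.MORPH_CLOSE,np.ones((3,3)))
    for c in blobs(k,300,box):
        f=np.zeros_like(k);cv2.drawContours(f,[c],-1,1,-1);yx=np.argwhere(f);P=ray(cam,yx[:,::-1],z,m)
        print('pipe c',P.mean(0).round(4),'yaw',((ax(P)-A0)%180).round(1),'rect',rect(ray(cam,pts(c),z,m)),'px',yx.mean(0)[::-1].round())
    if save: cv2.imwrite('pics/'+save,I)
```

```bash
python3 -c "
from pipes import *
print(A0);pipes(.009,(100,180,420,255),save='w3.png');caps=0
go(.6,.17,.25,90)"
```

```text
153.94314525461502
pipe c [0.6337 0.0701] yaw 93.7 rect [634.2  71.6 168.2  31.2  67.3] px [173. 212.]
pipe c [0.6333 0.2604] yaw 87.8 rect [634.4 261.7 167.9  30.7  61.2] px [326. 212.]
t 12.35 d [-0.0338 -0.0002  0.009 ] turn 0.003 ytool deg 90.17 j7 1.36 pos [0.5663 0.1701 0.2591]
```

View pics/w3.png

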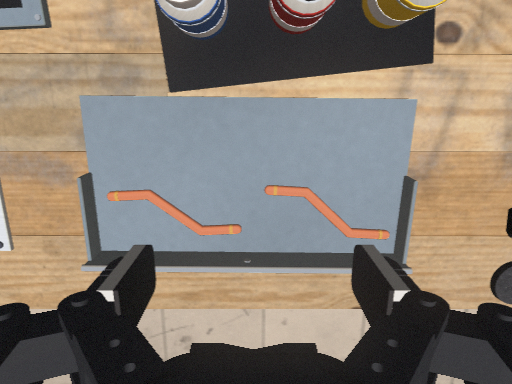

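Both pipes are fully visible at (173,212) and (326,212). All three cans stand on the mat at the top.

drive_effector(
  offsets=[
    [[-0.068,-0.099,0.03],-0.938],
    [[-0.068,-0.099,0.05],-0.938],
    [[-0.068,-0.099,0.07],-0.938],
    [[-0.068,-0.099,0.1],-0.938],
    [[-0.068,-0.099,0.13],-0.938],
    [[-0.068,-0.099,0.16],-0.938],
    [[-0.068,-0.099,0.18],-0.938],
    [[-0.068,-0.099,0.18],-0.938],
    [[-0.068,-0.099,0.18],-0.938],
    [[-0.068,-0.099,0.18],-0.938],
  ],
  aperture=0.04,
)

```text
t: 13.35
eef_pos: [0.6367, 0.0703, 0.0815]
orientation: [-0.452, 0.892, -0.0, 0.001]
ft_force: [0.0, 0.9, 0.7]
width: 0.0402
grasp_force: 0.0
```

```bash
python3 -c "
from h import *
go(.634,.071,.006,143.9)"
```

```text
t 13.35 d [0.0012 0.0028 0.0754] turn -0.002 ytool deg 143.78 j7 2.51 pos [0.6367 0.0703 0.0815]
```

drive_effector(
  offsets=[
    [[0.001,0.002,0.04],0],
    [[0.001,0.002,0.065],0],
    [[0.001,0.002,0.075],0],
    [[0.001,0.002,0.075],0],
    [[0.001,0.002,0.075],0],
  ],
)

```text
t: 13.85
eef_pos: [0.635, 0.0697, 0.0064]
orientation: [-0.452, 0.892, -0.0, 0.001]
ft_force: [-0.4, 0.2, 0.6]
width: 0.0397
grasp_force: 0.0
```

drive_effector(
  offsets=[
    [[0,0,0],0],
    [[0,0,0],0],
    [[0,0,0],0],
    [[0,0,0],0],
    [[0,0,0],0],
  ],
  aperture=0.0,
  force=40,
)

```text
t: 14.35
eef_pos: [0.6347, 0.0697, 0.0063]
orientation: [-0.452, 0.892, -0.0, 0.001]
ft_force: [-1.7, 0.5, 6.1]
width: 0.0098
grasp_force: 39.4
```

drive_effector(
  offsets=[
    [[0,0,-0.05],0],
    [[0,0,-0.1],0],
    [[0,0,-0.12],0],
    [[0,0,-0.12],0],
  ],
)

```text
t: 14.75
eef_pos: [0.6364, 0.0696, 0.129]
orientation: [-0.452, 0.892, -0.001, 0.004]
ft_force: [0.1, 0.9, -1.2]
width: 0.01
grasp_force: 39.4
```

```bash
python3 -c "
from h import *
pipes=0
go(.608,-.193,.126,50.2)"
```

```text
t 14.75 d [ 0.2286 -0.1324  0.0023] turn -1.509 ytool deg 143.74 j7 2.49 pos [0.6364 0.0696 0.129 ]
```

drive_effector(
  offsets=[
    [[0.2283,-0.131,-0.041],1.633],
    [[0.2283,-0.131,-0.041],1.633],
    [[0.2283,-0.131,-0.041],1.633],
    [[0.2283,-0.131,-0.041],1.633],
    [[0.2283,-0.131,-0.041],1.633],
    [[0.2283,-0.131,-0.041],1.633],
    [[0.2283,-0.131,-0.041],1.633],
    [[0.2283,-0.131,-0.041],1.633],
    [[0.2283,-0.131,-0.041],1.633],
    [[0.2283,-0.131,-0.041],1.633],
  ],
)

```text
t: 15.75
eef_pos: [0.603, -0.1916, 0.1635]
orientation: [0.28, 0.96, -0.0, -0.002]
ft_force: [-0.1, -0.0, -2.4]
width: 0.0102
grasp_force: 39.4
```

```bash
python3 -c "
from h import *
cv2.imwrite('pics/w4.png',eyes.grab_frame('wrist'))
go(.607,-.192,.17,50.2)"
```

```text
t 15.8 d [-0.0036  0.0016 -0.0066] turn 0.123 ytool deg 57.25 j7 1.58 pos [ 0.6031 -0.1914  0.1634]
```

View pics/w4.png

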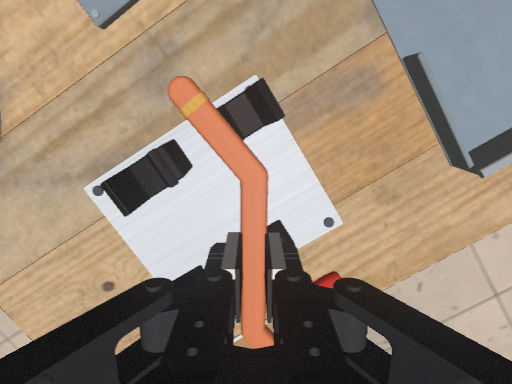

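The picture shows the held pipe above the left nest. The plate corners are at (86,188), (260,76) and (342,222), and the front posts at (147,177) and (252,107).

Run:
```python
from h import *
m=eyes.camera_model('wrist');I=cv2.imread('pics/w4.png');h,s,v=cv2.split(cv2.cvtColor(I,cv2.COLOR_BGR2HSV))
K=((s<35)&(v>150)).astype(np.uint8);K=cv2.morphologyEx(K,cv2.MORPH_CLOSE,np.ones((5,5)))
c=max(blobs(K,500),key=cv2.contourArea);P=ray('wrist',pts(c),.008,m)*1000
for d in ([-1,-1],[-1,1],[1,1]): print(P[np.argmax(P@np.float64(d))].round(1))
print(ray('wrist',[(86,188),(260,76),(342,222)],.008,m)*1000)
```

```text
[ 525.9 -329.6]
[ 528.2 -213.8]
[ 640.5 -232.2]
[[ 527.6146004  -328.62679831]
 [ 532.0425908  -140.49789307]
 [ 685.29244223 -145.52189383]]
```

drive_effector(
  offsets=[
    [[-0.005,0.003,0],0.149],
    [[-0.005,0.003,0.04],0.149],
    [[-0.005,0.003,0.045],0.149],
    [[-0.005,0.003,0.045],0.149],
  ],
)

```text
t: 16.2
eef_pos: [0.6082, -0.1913, 0.1184]
orientation: [0.347, 0.938, -0.0, -0.003]
ft_force: [0.1, -0.4, -0.5]
width: 0.0101
grasp_force: 39.3
```

```bash
python3 -c "
from h import *
go(.609,-.192,.053,48.7)"
```

```text
t 16.2 d [-0.0014  0.0002  0.0654] turn 0.011 ytool deg 49.36 j7 1.48 pos [ 0.6082 -0.1913  0.1184]
```

drive_effector(
  offsets=[
    [[-0.001,0,0.03],0.01],
    [[-0.001,0,0.045],0.01],
    [[-0.001,0,0.055],0.01],
    [[-0.001,0,0.06],0.01],
    [[-0.001,0,0.063],0.01],
    [[-0.001,0,0.065],0.01],
    [[-0.001,0,0.065],0.01],
  ],
)

```text
t: 16.9
eef_pos: [0.6112, -0.1929, 0.0561]
orientation: [0.353, 0.936, 0.0, 0.0]
ft_force: [-0.0, -1.2, -1.5]
width: 0.0097
grasp_force: 39.4
```

```bash
python3 -c "
from h import *
cv2.imwrite('pics/s5.png',eyes.grab_frame('side')[120:220,170:350].repeat(4,0).repeat(4,1))
go(.609,-.192,.053,48.7)"
```

```text
t 16.95 d [ 0.0023 -0.0008  0.0032] turn 0.0 ytool deg 48.71 j7 1.52 pos [ 0.6112 -0.1929  0.0562]
```

View pics/s5.png

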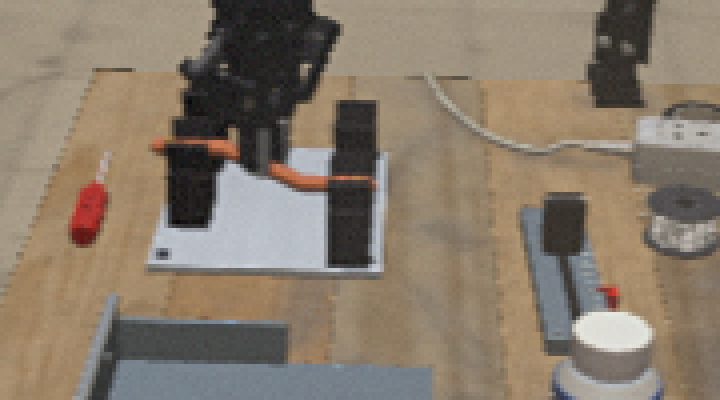

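The pipe's ends sit in the notches, at crop (200,147) and (350,183). I'll lower it the last 3 mm and release.

drive_effector(
  offsets=[
    [[0.002,0,0.002],0],
    [[0.002,0,0.003],0],
    [[0.002,0,0.003],0],
  ],
)

```text
t: 17.25
eef_pos: [0.6093, -0.1913, 0.0534]
orientation: [0.353, 0.936, 0.0, -0.0]
ft_force: [-1.4, 1.7, 4.0]
width: 0.0098
grasp_force: 39.9
```

drive_effector(
  offsets=[
    [[0,0,0],0],
    [[0,0,0],0],
    [[0,0,0],0],
  ],
  aperture=0.04,
)

```text
t: 17.55
eef_pos: [0.6094, -0.1915, 0.0526]
orientation: [0.353, 0.936, -0.0, 0.0]
ft_force: [-0.4, -1.0, -0.0]
width: 0.0399
grasp_force: 0.0
```

drive_effector(
  offsets=[
    [[0,0,-0.04],0],
    [[0,0,-0.09],0],
    [[0,0,-0.14],0],
    [[0,0,-0.19],0],
    [[0,0,-0.19],0],
  ],
)

```text
t: 18.05
eef_pos: [0.613, -0.1943, 0.2507]
orientation: [0.353, 0.936, 0.001, 0.007]
ft_force: [0.7, -0.4, -0.3]
width: 0.0398
grasp_force: 0.0
```

```bash
python3 -c "
from h import *
from pipes import *
pipes(.059,None,save='w6.png')
go(.634,.261,.15,137.8)"
```

```text
pipe c [ 0.4327 -0.3581] yaw 147.6 rect [ 436.7 -360.    21.3   82.    36.5] px [  9. 138.]
pipe c [ 0.3796 -0.2559] yaw 105.7 rect [ 378.8 -257.    74.6   17.4   84.2] px [30. 19.]
pipe c [ 0.4031 -0.2493] yaw 112.2 rect [ 403.7 -250.3   92.5   23.7   86.8] px [56. 35.]
pipe c [ 0.4617 -0.2283] yaw 117.3 rect [ 4.583e+02 -2.388e+02  1.470e+01  1.891e+02  1.000e-01] px [121.  69.]
pipe c [ 0.4433 -0.2467] yaw 116.8 rect [ 444.1 -254.2   13.1   67.4    4.3] px [92. 68.]
pipe c [ 0.6272 -0.1917] yaw 179.6 rect [ 668.  -191.   166.1  230.4   44.2] px [264. 172.]
pipe c [ 0.7264 -0.2621] yaw 127.4 rect [ 730.2 -262.9   38.   113.4   14.2] px [275. 278.]
pipe c [ 0.6155 -0.0926] yaw 143.4 rect [606.2 -97.1  93.8  94.4  89.7] px [334.  98.]
pipe c [ 0.7072 -0.0796] yaw 118.8 rect [709.4 -75.4  22.6 258.2   2.1] px [402. 158.]
pipe c [ 0.7319 -0.093 ] yaw 118.8 rect [732.7 -78.3  30.4 177.    2.9] px [402. 186.]
t 18.1 d [0.2834 0.3556 0.0962] turn -1.555 ytool deg 48.69 j7 1.4 pos [ 0.6114 -0.193   0.2468]
```

View pics/w6.png

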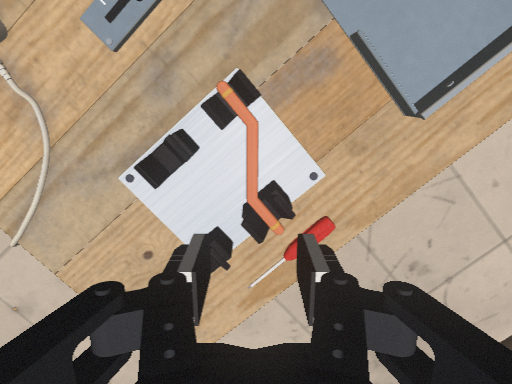

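The first pipe lies with both ends in the left nest's notches, at (228,90) and (277,228). Next is the second pipe.

drive_effector(
  offsets=[
    [[0.2834,0.3556,0.0962],-1.558],
    [[0.2834,0.3556,0.0962],-1.558],
    [[0.2834,0.3556,0.0962],-1.558],
    [[0.2834,0.3556,0.0962],-1.558],
    [[0.2834,0.3556,0.0962],-1.558],
    [[0.2834,0.3556,0.0962],-1.558],
    [[0.2834,0.3556,0.0962],-1.558],
    [[0.2834,0.3556,0.0962],-1.558],
    [[0.2834,0.3556,0.0962],-1.558],
    [[0.2834,0.3556,0.0962],-1.558],
  ],
)

```text
t: 19.1
eef_pos: [0.6274, 0.2714, 0.1425]
orientation: [-0.387, 0.922, 0.003, -0.002]
ft_force: [-0.4, 0.7, -0.5]
width: 0.04
grasp_force: 0.0
```

```bash
python3 -c "
from h import *
go(.634,.261,.08,138)"
```

```text
t 19.1 d [ 0.0027 -0.0124  0.0624] turn -0.043 ytool deg 135.54 j7 2.07 pos [0.6274 0.2714 0.1425]
```

drive_effector(
  offsets=[
    [[0,0,0.03],-0.043],
    [[0,0,0.06],-0.043],
    [[0,0,0.06],-0.043],
    [[0,0,0.06],-0.043],
  ],
)

```text
t: 19.5
eef_pos: [0.6302, 0.2623, 0.0853]
orientation: [-0.399, 0.917, -0.0, -0.001]
ft_force: [0.5, 0.2, 2.0]
width: 0.0402
grasp_force: 0.0
```

```bash
python3 -c "
from h import *
go(.634,.261,.006,138)"
```

```text
t 19.5 d [-0.0018 -0.0037  0.0793] turn -0.016 ytool deg 137.09 j7 2.12 pos [0.6302 0.2623 0.0853]
```

drive_effector(
  offsets=[
    [[-0.001,-0.003,0.03],-0.016],
    [[-0.001,-0.003,0.055],-0.016],
    [[-0.001,-0.003,0.075],-0.016],
    [[-0.001,-0.003,0.079],-0.016],
    [[-0.001,-0.003,0.079],-0.016],
  ],
)

```text
t: 20.0
eef_pos: [0.6346, 0.2615, 0.0084]
orientation: [-0.407, 0.913, -0.0, 0.001]
ft_force: [0.4, -0.1, 0.1]
width: 0.0398
grasp_force: 0.0
```

drive_effector(
  offsets=[
    [[0,0,0],0],
    [[0,0,0],0],
    [[0,0,0],0],
    [[0,0,0],0],
    [[0,0,0],0],
  ],
  aperture=0.0,
  force=40,
)

```text
t: 20.5
eef_pos: [0.6354, 0.2619, 0.0097]
orientation: [-0.407, 0.914, 0.0, 0.002]
ft_force: [-1.2, 0.1, 7.1]
width: 0.0094
grasp_force: 39.2
```

drive_effector(
  offsets=[
    [[0,0,-0.05],0],
    [[0,0,-0.1],0],
    [[0,0,-0.14],0],
    [[0,0,-0.14],0],
  ],
)

```text
t: 20.9
eef_pos: [0.6385, 0.2626, 0.1555]
orientation: [-0.407, 0.913, 0.0, 0.007]
ft_force: [0.5, -0.5, -1.5]
width: 0.0089
grasp_force: 39.1
```

```bash
python3 -c "
from h import *
go(.607,-.282,.16,48.7)"
```

```text
t 20.9 d [ 0.4259 -0.3409 -0.0081] turn 1.559 ytool deg 138.01 j7 2.12 pos [0.6385 0.2626 0.1555]
```

drive_effector(
  offsets=[
    [[0,0,0.05],0],
    [[0,0,0.1],0],
    [[0,0,0.13],0],
    [[0,0,0.138],0],
    [[0,0,0.14],0],
    [[0,0,0.14],0],
  ],
)

```text
t: 21.5
eef_pos: [0.633, 0.2609, 0.0077]
orientation: [-0.407, 0.913, 0.0, -0.001]
ft_force: [-0.6, -0.9, 1.2]
width: 0.0093
grasp_force: 56.2
```

drive_effector(
  offsets=[
    [[0,0,0],0],
    [[0,0,0],0],
    [[0,0,0.003],0],
    [[0,0,0.003],0],
    [[0,0,0.003],0],
  ],
  aperture=0.04,
)

```text
t: 22.0
eef_pos: [0.6339, 0.2615, 0.0044]
orientation: [-0.407, 0.913, 0.0, -0.0]
ft_force: [-0.6, 0.4, 0.3]
width: 0.0401
grasp_force: 0.0
```

drive_effector(
  offsets=[
    [[0,0,0],0],
    [[0,0,0],0],
    [[0,0,0],0],
    [[0,0,0],0],
    [[0,0,0],0],
  ],
  aperture=0.0,
  force=40,
)

```text
t: 22.5
eef_pos: [0.6341, 0.2615, 0.0047]
orientation: [-0.407, 0.913, 0.0, 0.0]
ft_force: [0.3, -0.3, 1.5]
width: 0.0103
grasp_force: 39.3
```

drive_effector(
  offsets=[
    [[0,0,-0.05],0],
    [[0,0,-0.1],0],
    [[0,0,-0.14],0],
    [[0,0,-0.14],0],
  ],
)

```text
t: 22.9
eef_pos: [0.6384, 0.2625, 0.1518]
orientation: [-0.407, 0.914, 0.0, 0.007]
ft_force: [-0.1, 1.6, -1.0]
width: 0.0101
grasp_force: 39.3
```

```bash
python3 -c "
from h import *
go(.607,-.282,.16,48.7)"
```

```text
t 22.9 d [ 0.4256 -0.341  -0.0115] turn 1.559 ytool deg 138.01 j7 2.13 pos [0.6384 0.2625 0.1518]
```

drive_effector(
  offsets=[
    [[0.4256,-0.341,-0.0115],1.559],
    [[0.4256,-0.341,-0.0115],1.559],
    [[0.4256,-0.341,-0.0115],1.559],
    [[0.4256,-0.341,-0.0115],1.559],
    [[0.4256,-0.341,-0.0115],1.559],
    [[0.4256,-0.341,-0.0115],1.559],
    [[0.4256,-0.341,-0.0115],1.559],
    [[0.4256,-0.341,-0.0115],1.559],
    [[0.4256,-0.341,-0.0115],1.559],
    [[0.4256,-0.341,-0.0115],1.559],
  ],
)

```text
t: 23.9
eef_pos: [0.6046, -0.239, 0.1541]
orientation: [0.328, 0.945, 0.0, -0.001]
ft_force: [0.4, 0.5, -1.1]
width: 0.0101
grasp_force: 39.3
```

```bash
python3 -c "
from h import *
go(.607,-.282,.12,48.7)"
```

```text
t 23.9 d [-0.0285 -0.0323  0.034 ] turn 0.053 ytool deg 51.75 j7 1.58 pos [ 0.6046 -0.239   0.1541]
```

drive_effector(
  offsets=[
    [[-0.0285,-0.0323,0],0.053],
    [[-0.0285,-0.0323,0.02],0.053],
    [[-0.0285,-0.0323,0.03],0.053],
    [[-0.0285,-0.0323,0.03],0.053],
  ],
)

```text
t: 24.3
eef_pos: [0.6069, -0.2781, 0.1219]
orientation: [0.349, 0.937, 0.001, -0.003]
ft_force: [-0.0, 0.7, -1.1]
width: 0.0098
grasp_force: 39.3
```

```bash
python3 -c "
from h import *
go(.607,-.282,.0517,48.7)"
```

```text
t 24.3 d [-0.003  -0.0029  0.0702] turn 0.008 ytool deg 49.13 j7 1.62 pos [ 0.6069 -0.2781  0.1219]
```

drive_effector(
  offsets=[
    [[-0.002,-0.001,0.03],0.008],
    [[-0.002,-0.001,0.04],0.008],
    [[-0.002,-0.001,0.04],0.008],
  ],
)

```text
t: 24.6
eef_pos: [0.6082, -0.2802, 0.0832]
orientation: [0.352, 0.936, 0.001, -0.002]
ft_force: [0.5, 0.6, -1.3]
width: 0.0103
grasp_force: 39.3
```

```bash
python3 -c "
from h import *
go(.607,-.282,.0517,48.7)"
```

```text
t 24.6 d [-0.0004 -0.0022  0.0315] turn 0.0 ytool deg 48.72 j7 1.64 pos [ 0.6082 -0.2802  0.0832]
```

drive_effector(
  offsets=[
    [[0,-0.001,0.015],0],
    [[0,-0.001,0.022],0],
    [[0,-0.001,0.028],0],
    [[0,-0.001,0.031],0],
    [[0,-0.001,0.032],0],
    [[0,-0.001,0.032],0],
  ],
)

```text
t: 25.2
eef_pos: [0.6084, -0.2836, 0.0532]
orientation: [0.354, 0.935, 0.0, 0.0]
ft_force: [-1.2, -0.1, -1.2]
width: 0.0101
grasp_force: 39.3
```

```bash
python3 -c "
from h import *
go(.607,-.282,.0517,48.7)"
```

```text
t 25.2 d [0.0021 0.0003 0.0015] turn -0.002 ytool deg 48.59 j7 1.66 pos [ 0.6084 -0.2836  0.0532]
```

drive_effector(
  offsets=[
    [[0.001,0,0.0015],0],
    [[0.001,0,0.002],0],
    [[0.001,0,0.002],0],
  ],
)

```text
t: 25.5
eef_pos: [0.6077, -0.283, 0.0517]
orientation: [0.354, 0.935, 0.0, 0.0]
ft_force: [-0.8, -0.0, 1.9]
width: 0.0103
grasp_force: 39.6
```

drive_effector(
  offsets=[
    [[0,0,0],0],
    [[0,0,0],0],
    [[0,0,0],0],
  ],
  aperture=0.04,
)

```text
t: 25.8
eef_pos: [0.6076, -0.2827, 0.051]
orientation: [0.354, 0.935, 0.0, 0.0]
ft_force: [0.2, -0.1, -0.1]
width: 0.0402
grasp_force: 0.0
```

drive_effector(
  offsets=[
    [[0,0,-0.04],0],
    [[0,0,-0.09],0],
    [[0,0,-0.14],0],
    [[0,0,-0.17],0],
    [[0,0,-0.17],0],
  ],
)

```text
t: 26.3
eef_pos: [0.6099, -0.2851, 0.2269]
orientation: [0.354, 0.935, -0.0, 0.005]
ft_force: [0.4, -1.1, 0.1]
width: 0.0397
grasp_force: 0.0
```

```bash
python3 -c "
from h import *
I=eyes.grab_frame('wrist');cv2.imwrite('pics/w7.png',I)
print(ray('top',[(319,234.25)],.055),ray('top',[(295.8,244.5)],.014))
go(.46,-.15,.25,92.4)"
```

```text
[[ 0.40690648 -0.16701142]] [[ 0.37891665 -0.11140756]]
t 26.35 d [ 0.1999  0.0021 -0.0272] turn -0.765 ytool deg 48.58 j7 1.56 pos [ 0.6086 -0.2839  0.2237]
```

View pics/w7.png

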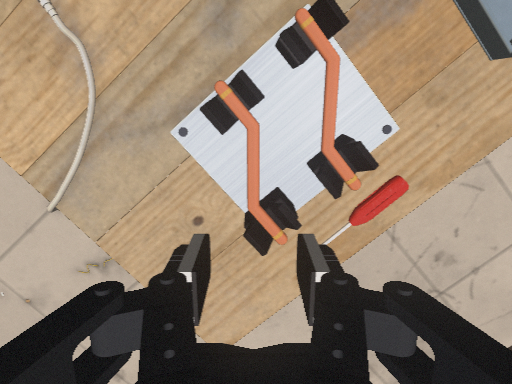

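Both pipes lie seated in their notch pairs: (235,100)/(270,220) and (318,38)/(345,165). Next is the fader.

drive_effector(
  offsets=[
    [[0.1999,0.0021,-0.0272],-0.765],
    [[0.1999,0.0021,-0.0272],-0.765],
    [[0.1999,0.0021,-0.0272],-0.765],
    [[0.1999,0.0021,-0.0272],-0.765],
    [[0.1999,0.0021,-0.0272],-0.765],
    [[0.1999,0.0021,-0.0272],-0.765],
    [[0.1999,0.0021,-0.0272],-0.765],
  ],
  aperture=0.05,
)

```text
t: 27.05
eef_pos: [0.4589, -0.149, 0.2475]
orientation: [-0.02, 1.0, -0.0, -0.0]
ft_force: [0.1, 0.5, -0.1]
width: 0.0503
grasp_force: 0.0
```

```bash
python3 -c "
from h import *
m=eyes.camera_model('wrist');I=eyes.grab_frame('wrist');
print(proj('wrist',[[.407,-.167,.055],[.379,-.111,.018],[.406,-.142,.014]],m));cv2.imwrite('pics/w8.png',I)
np.save('m8.npy',m,allow_pickle=True)
go(.407,-.167,.25,92.4)"
```

```text
[[237.59044718 115.83713047]
 [292.36258743  89.19857953]
 [262.05371943 113.80553489]]
t 27.1 d [ 0.0528 -0.0154 -0.0024] turn -0.003 ytool deg 92.23 j7 1.93 pos [ 0.4591 -0.1496  0.2476]
```

View pics/w8.png

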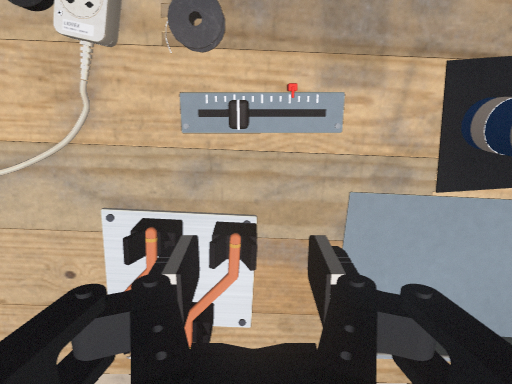

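The fader box is at (180-344,92-133). The grip's white line is at about (239,114) and the red clip at (292,88).

Run:
```python
from h import *
m=np.load('m8.npy',allow_pickle=True).item();I=cv2.imread('pics/w8.png');h,s,v=cv2.split(cv2.cvtColor(I,cv2.COLOR_BGR2HSV));u=lambda b:b.astype(np.uint8)
b=max(blobs(u((h>90)&(h<118)&(s>20)&(v>80)),500,(172,85,352,140)),key=cv2.contourArea);r=rect(ray('wrist',pts(b),.014,m));print('box',r)
a=np.radians(r[4] if r[4]<45 else r[4]-90);ex=np.array([np.cos(a),np.sin(a)]);ey=np.array([-ex[1],ex[0]])
c=max(blobs(u(((h<8)|(h>172))&(s>140)&(v>100)),5,(280,78,305,100)),key=cv2.contourArea)
k=[ray('wrist',pts(c),z,m).mean(0)*1000 for z in(.009,.018)]
g=blobs(u((v>140)&(s<60)),3,(231,102,247,128));[print('line',pts(q).mean(0),np.ptp(pts(q),0)) for q in g]
q=max(g,key=len);l=ray('wrist',pts(q),.055,m).mean(0)*1000
for n,p in(('clip9',k[0]),('clip18',k[1]),('line',l)):print(n,p.round(1),'box frame',((p-r[:2])@ex).round(1),((p-r[:2])@ey).round(1))
# top camera check of clip
I=eyes.grab_frame('top');h,s,v=cv2.split(cv2.cvtColor(I,cv2.COLOR_BGR2HSV))
for c in blobs(u(((h<8)|(h>172))&(s>100)&(v>100)),2,(285,238,305,252)):
  p=ray('top',pts(c),.014).mean(0)*1000;print('top clip',p.round(1),((p-r[:2])@ey).round(1))
```

```text
box [ 404.4 -142.7   40.6  176.8    2.2]
line [237.98113208 114.73584906] [ 2. 25.]
clip9 [ 378.5 -110.2] box frame -24.6 33.5
clip18 [ 378.7 -111.2] box frame -24.4 32.5
line [ 406.  -166.6] box frame 0.7 -24.0
top clip [ 379.2 -110.1] 33.5
```

drive_effector(
  offsets=[
    [[0.053,-0.015,0.04],-0.003],
    [[0.053,-0.015,0.09],-0.003],
    [[0.053,-0.015,0.13],-0.003],
    [[0.053,-0.015,0.15],-0.003],
    [[0.053,-0.015,0.15],-0.003],
    [[0.053,-0.015,0.15],-0.003],
  ],
)

```text
t: 27.75
eef_pos: [0.4072, -0.1675, 0.0983]
orientation: [-0.022, 1.0, -0.001, -0.0]
ft_force: [0.0, -0.9, 1.2]
width: 0.0497
grasp_force: 0.0
```

```bash
python3 -c "
from h import *
go(.406,-.1666,.03,92.2)"
```

```text
t 27.75 d [0.0011 0.001  0.0683] turn 0.005 ytool deg 92.47 j7 2.16 pos [ 0.4072 -0.1675  0.0983]
```

drive_effector(
  offsets=[
    [[0.001,0.001,0.04],0.005],
    [[0.001,0.001,0.067],0.005],
    [[0.001,0.001,0.067],0.005],
    [[0.001,0.001,0.067],0.005],
  ],
)

```text
t: 28.15
eef_pos: [0.4072, -0.1661, 0.0326]
orientation: [-0.02, 1.0, -0.0, 0.001]
ft_force: [0.0, -0.1, 0.0]
width: 0.0502
grasp_force: 0.0
```

drive_effector(
  offsets=[
    [[0,0,0],0],
    [[0,0,0],0],
    [[0,0,0],0],
    [[0,0,0],0],
    [[0,0,0],0],
  ],
  aperture=0.0,
  force=25,
)

```text
t: 28.65
eef_pos: [0.4073, -0.1657, 0.0328]
orientation: [-0.02, 1.0, -0.0, 0.002]
ft_force: [0.4, 0.6, 7.0]
width: 0.0194
grasp_force: 27.9
```

```bash
python3 -c "
from h import *
a=np.radians(2.2);r=np.array([.4044,-.1427])
s=arm.sense();y=(s['eef_pos'][:2]-r)@[-np.sin(a),np.cos(a)];print('y in box',y)
go(.406-.057*np.sin(a),-.1666+.057*np.cos(a))"
```

```text
y in box -0.023070327146696566
t 28.65 d [ 0.0012  0.0561 -0.    ] turn 0.0 ytool deg 92.31 j7 2.3 pos [ 0.4073 -0.1657  0.0328]
```

drive_effector(
  offsets=[
    [[0,0.012,0],0],
    [[0,0.026,0],0],
    [[0,0.04,0],0],
    [[0,0.05,0],0],
    [[0,0.056,0],0],
    [[0,0.056,0],0],
    [[0,0.056,0],0],
    [[0,0.056,0],0],
  ],
)

```text
t: 29.45
eef_pos: [0.4049, -0.1089, 0.0328]
orientation: [-0.02, 1.0, 0.001, 0.001]
ft_force: [-1.7, 1.7, 9.0]
width: 0.0197
grasp_force: 28.2
```

```bash
python3 -c "
from h import *
a=np.radians(2.2);r=np.array([.4044,-.1427])
s=arm.sense();y=(s['eef_pos'][:2]-r)@[-np.sin(a),np.cos(a)];print('y in box',y)"
```

```text
y in box 0.03372412050675394
```

drive_effector(
  offsets=[
    [[0,0,0],0],
    [[0,0,0],0],
    [[0,0,0],0],
  ],
  aperture=0.05,
)

```text
t: 29.75
eef_pos: [0.4035, -0.1093, 0.0314]
orientation: [-0.02, 1.0, 0.0, 0.0]
ft_force: [-0.2, -0.8, 0.3]
width: 0.05
grasp_force: 0.0
```

drive_effector(
  offsets=[
    [[0,0,-0.05],0],
    [[0,0,-0.1],0],
    [[-0.03,0,-0.15],0],
    [[-0.055,0,-0.2],0],
    [[-0.055,0,-0.2],0],
    [[-0.055,0,-0.2],0],
  ],
)

```text
t: 30.35
eef_pos: [0.4604, -0.1072, 0.233]
orientation: [-0.02, 1.0, -0.0, 0.002]
ft_force: [0.7, 0.3, 0.1]
width: 0.05
grasp_force: 0.0
```

Create f.py:
```python
from h import *
m=eyes.camera_model('wrist');I=eyes.grab_frame('wrist');h,s,v=cv2.split(cv2.cvtColor(I,cv2.COLOR_BGR2HSV));u=lambda b:b.astype(np.uint8)
p=proj('wrist',[[.404,-.11,.055],[.379,-.11,.014],[.4044,-.1427,.014]],m);print(p)
def box(q,w,h):return [max(0,int(t)) for t in(q[0]-w,q[1]-h,q[0]+w,q[1]+h)]
b=max(blobs(u((h>90)&(h<118)&(s>20)&(v>80)),500,box(p[2],95,28)),key=cv2.contourArea);r=rect(ray('wrist',pts(b),.014,m));print('box',r)
a=np.radians(r[4] if r[4]<45 else r[4]-90);ex=np.array([np.cos(a),np.sin(a)]);ey=np.array([-ex[1],ex[0]])
c=max(blobs(u(((h<8)|(h>172))&(s>140)&(v>100)),5,box(p[1],20,20)),key=cv2.contourArea)
k=[ray('wrist',pts(c),z,m).mean(0)*1000 for z in(.009,.018)]
g=blobs(u((v>140)&(s<60)),3,box(p[0],9,14));[print('line',pts(q).mean(0),np.ptp(pts(q),0)) for q in g]
q=max(g,key=lambda q:np.ptp(pts(q)[:,1]));l=ray('wrist',pts(q),.055,m).mean(0)*1000
for n,t in(('clip9',k[0]),('clip18',k[1]),('line',l)):print(n,t.round(1),'box frame',((t-r[:2])@ex).round(1),((t-r[:2])@ey).round(1))
x,y=p[0].astype(int);cv2.imwrite('pics/w9.png',cv2.resize(I[max(0,y-50):y+50,x-70:x+70],None,fx=5,fy=5,interpolation=2))
```

```bash
python3 f.py
```

```text
[[253.28171077 111.3674718 ]
 [254.26942044  84.62880146]
 [222.191828   108.65188914]]
box [ 404.1 -142.6   40.8  177.     2.3]
line [254.  110.5] [ 2. 27.]
clip9 [ 378.2 -110.9] box frame -24.6 32.7
clip18 [ 378.5 -110.9] box frame -24.3 32.7
line [ 403.2 -109.4] box frame 0.5 33.2
```

View pics/w9.png

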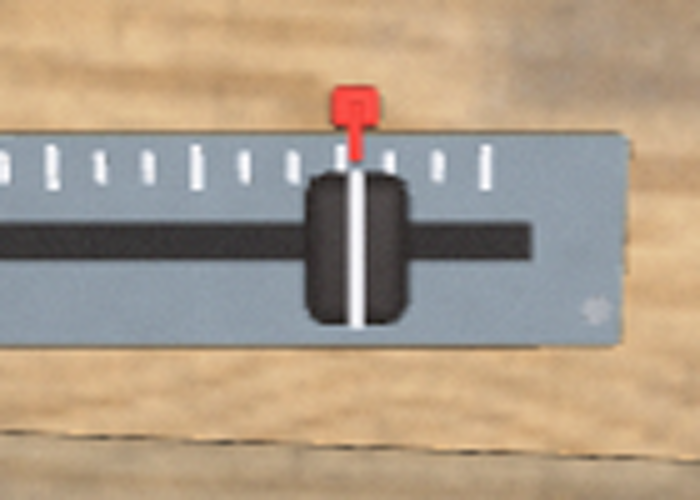

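The grip's white line (crop x 357) lines up with the clip's pointer (crop x 356), within 0.5 mm. Next I look at the cans again.

drive_effector(
  offsets=[
    [[-0.02,0.32,-0.06],0.04],
    [[-0.02,0.32,-0.06],0.04],
    [[-0.02,0.32,-0.06],0.04],
    [[-0.02,0.32,-0.06],0.04],
    [[-0.02,0.32,-0.06],0.04],
    [[-0.02,0.32,-0.06],0.04],
    [[-0.02,0.32,-0.06],0.04],
    [[-0.02,0.32,-0.06],0.04],
  ],
  aperture=0.085,
)

```text
t: 31.2
eef_pos: [0.4631, 0.2175, 0.2887]
orientation: [-0.004, 1.0, -0.001, -0.002]
ft_force: [0.4, 1.0, -1.0]
width: 0.0852
grasp_force: 0.0
```

```bash
python3 caps.py wrist w10.png; python3 caps.py top;python3 -c "
from h import *
go(.41,.114,.25,90)"
```

```text
red [0.3955 0.3112] 0.0222 0.89 px [358. 100.]
white [0.4078 0.1137] 0.0191 0.93 px [206. 234.]
black [ 0.3264 -0.1954] 0.0261 0.84 px [335. 268.]
t 31.3 d [ 0.0538 -0.098   0.0393] turn 0.0 ytool deg 90.03 j7 1.13 pos [0.4639 0.2121 0.2888]
```

View pics/w10.png

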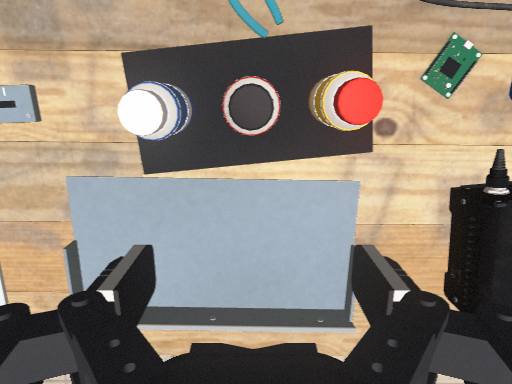

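All three cans still stand on the mat: white (143,114), black (251,106), red (358,100). The rack is empty, and nothing has been knocked so far.

drive_effector(
  offsets=[
    [[0.055,-0.0986,0.03],0],
    [[0.055,-0.0986,0.06],0],
    [[0.055,-0.0986,0.1],0],
    [[0.055,-0.0986,0.1],0],
    [[0.055,-0.0986,0.1],0],
  ],
)

```text
t: 31.8
eef_pos: [0.4086, 0.1127, 0.1895]
orientation: [0.002, 1.0, -0.001, -0.002]
ft_force: [0.3, 0.5, 0.4]
width: 0.0848
grasp_force: 0.0
```

```bash
python3 -c "
from h import *
m=eyes.camera_model('wrist')
go(.4085,.1135,.0625,90)"
```

```text
t 31.8 d [-0.0004  0.001   0.127 ] turn -0.003 ytool deg 89.82 j7 1.23 pos [0.4086 0.1127 0.1895]
```

drive_effector(
  offsets=[
    [[0,0,0.04],-0.003],
    [[0,0,0.09],-0.003],
    [[0,0,0.127],-0.003],
    [[0,0,0.127],-0.003],
    [[0,0,0.127],-0.003],
  ],
)

```text
t: 32.3
eef_pos: [0.4125, 0.1157, 0.0655]
orientation: [-0.002, 1.0, -0.0, 0.001]
ft_force: [-0.0, -0.2, 0.5]
width: 0.085
grasp_force: 0.0
```

drive_effector(
  offsets=[
    [[0,0,0],0],
    [[0,0,0],0],
    [[0,0,0],0],
    [[0,0,0],0],
    [[0,0,0],0],
  ],
  aperture=0.03,
  force=40,
)

```text
t: 32.8
eef_pos: [0.4128, 0.1157, 0.0667]
orientation: [-0.002, 1.0, 0.002, 0.002]
ft_force: [-0.9, -1.2, 7.1]
width: 0.0568
grasp_force: 41.0
```

```bash
python3 -c "
from h import *
go(.553,.0615,.0625,90)"
```

```text
t 32.8 d [-0.14   -0.0547  0.0046] turn 0.003 ytool deg 90.18 j7 1.45 pos [0.4128 0.1157 0.0667]
```

drive_effector(
  offsets=[
    [[0,0,-0.03],0],
    [[-0.03,-0.01,-0.05],0],
    [[-0.07,-0.03,-0.05],0],
    [[-0.11,-0.045,-0.05],0],
    [[-0.14,-0.054,-0.05],0],
    [[-0.14,-0.054,-0.05],0],
    [[-0.14,-0.054,-0.03],0],
    [[-0.14,-0.054,-0.01],0],
    [[-0.14,-0.054,-0.001],0],
    [[-0.14,-0.054,0],0],
  ],
)

```text
t: 33.8
eef_pos: [0.5503, 0.06, 0.0656]
orientation: [-0.001, 1.0, -0.0, -0.0]
ft_force: [-4.3, -2.9, 9.5]
width: 0.0569
grasp_force: 45.2
```

drive_effector(
  offsets=[
    [[0,0,0],0],
    [[0,0,0],0],
  ],
)

```text
t: 34.0
eef_pos: [0.5506, 0.0606, 0.0656]
orientation: [-0.002, 1.0, -0.0, 0.0]
ft_force: [-2.9, -2.6, 6.3]
width: 0.0567
grasp_force: 45.0
```

drive_effector(
  offsets=[
    [[0,0,0],0],
    [[0,0,0],0],
    [[0,0,0],0],
  ],
  aperture=0.085,
)

```text
t: 34.3
eef_pos: [0.5508, 0.0621, 0.0644]
orientation: [-0.002, 1.0, 0.0, 0.0]
ft_force: [-0.0, 0.0, -0.1]
width: 0.085
grasp_force: 0.0
```

```bash
python3 -c "
from h import *
go(.46,.214,.29,90)"
```

```text
t 34.3 d [ 0.0901  0.1525 -0.2256] turn 0.004 ytool deg 90.24 j7 1.72 pos [0.5508 0.0621 0.0644]
```

Next is the black-capped can. I'll rise, look, then pick.

drive_effector(
  offsets=[
    [[0,0,-0.05],0],
    [[0,0,-0.1],0],
    [[0.02,0.03,-0.14],0],
    [[0.05,0.07,-0.17],0],
    [[0.08,0.11,-0.2],0],
    [[0.1,0.152,-0.22],0],
    [[0.1,0.152,-0.22],0],
    [[0.1,0.152,-0.22],0],
  ],
)

```text
t: 35.1
eef_pos: [0.449, 0.2174, 0.2857]
orientation: [-0.006, 1.0, 0.002, 0.001]
ft_force: [0.1, 0.1, 0.3]
width: 0.0849
grasp_force: 0.0
```

Run:
```python
from caps import *
I=caps();caps('top')
m=eyes.camera_model('wrist');H=cv2.cvtColor(I,cv2.COLOR_BGR2HSV);k=((H[...,1]<60)&(H[...,2]>150)).astype(np.uint8)
x,y=proj('wrist',[[.401,.214,.1]],m)[0].astype(int);print(x,y)
for c in blobs(k,200,(x-60,max(0,y-60),x+60,y+60)):
    P=ray('wrist',pts(c),.095,m);print('ring',cv2.minEnclosingCircle(np.float32(P)),pts(c).mean(0))
go(.401,.214,.19,90)
```

```text
white [0.3991 0.2142] 0.0248 0.95 px [250. 119.]
red [0.3946 0.3111] 0.0223 0.88 px [357. 116.]
white [0.5453 0.0615] 0.0192 0.88 px [228. 178.]
black [ 0.3284 -0.196 ] 0.0262 0.83 px [335. 268.]
255 119
ring ((0.4013271629810333, 0.2088276743888855), 0.026674820110201836) [250.11038961 119.32467532]
t 35.2 d [0.0491 0.0016 0.0941] turn 0.004 ytool deg 90.23 j7 1.12 pos [0.4501 0.2127 0.2841]
```

drive_effector(
  offsets=[
    [[0.049,0.001,0.03],0.004],
    [[0.049,0.001,0.06],0.004],
    [[0.049,0.001,0.094],0.004],
    [[0.049,0.001,0.094],0.004],
  ],
)

```text
t: 35.6
eef_pos: [0.3983, 0.2099, 0.1861]
orientation: [0.002, 1.0, -0.004, -0.004]
ft_force: [0.1, -0.9, 0.2]
width: 0.0849
grasp_force: 0.0
```

```bash
python3 -c "
from h import *
m=eyes.camera_model('wrist')
go(.4005,.2135,.0625,90)"
```

```text
t 35.6 d [-0.0031  0.0045  0.1236] turn -0.004 ytool deg 89.77 j7 1.06 pos [0.3983 0.2099 0.1861]
```

drive_effector(
  offsets=[
    [[-0.001,0.002,0.04],-0.003],
    [[-0.001,0.002,0.09],-0.003],
    [[-0.001,0.002,0.124],-0.003],
    [[-0.001,0.002,0.124],-0.003],
    [[-0.001,0.002,0.124],-0.003],
  ],
)

```text
t: 36.1
eef_pos: [0.4038, 0.2153, 0.0674]
orientation: [-0.0, 1.0, -0.0, 0.001]
ft_force: [-0.1, 0.5, 0.9]
width: 0.0853
grasp_force: 0.0
```

drive_effector(
  offsets=[
    [[0,0,0],0],
    [[0,0,0],0],
    [[0,0,0],0],
    [[0,0,0],0],
    [[0,0,0],0],
  ],
  aperture=0.03,
  force=40,
)

```text
t: 36.6
eef_pos: [0.404, 0.2164, 0.0685]
orientation: [-0.001, 1.0, 0.001, 0.002]
ft_force: [-0.9, -2.2, 6.5]
width: 0.0567
grasp_force: 41.1
```

```bash
python3 -c "
from h import *
go(.553,.161,.0625,90)"
```

```text
t 36.6 d [-0.1488 -0.0557  0.0064] turn 0.002 ytool deg 90.11 j7 1.24 pos [0.404  0.2164 0.0685]
```

drive_effector(
  offsets=[
    [[0,0,-0.03],0],
    [[-0.03,-0.01,-0.05],0],
    [[-0.07,-0.03,-0.05],0],
    [[-0.11,-0.045,-0.05],0],
    [[-0.149,-0.055,-0.05],0],
    [[-0.149,-0.055,-0.05],0],
    [[-0.149,-0.055,-0.03],0],
    [[-0.149,-0.055,-0.01],0],
    [[-0.149,-0.055,-0.001],0],
    [[-0.149,-0.055,-0.001],0],
  ],
)

```text
t: 37.6
eef_pos: [0.5513, 0.1608, 0.0682]
orientation: [-0.001, 1.0, 0.0, 0.0]
ft_force: [0.1, -0.5, -2.4]
width: 0.0563
grasp_force: 44.8
```

drive_effector(
  offsets=[
    [[0,0,0],0],
    [[0,0,0],0],
  ],
)

```text
t: 37.8
eef_pos: [0.5512, 0.1618, 0.0678]
orientation: [-0.001, 1.0, 0.0, 0.0]
ft_force: [-1.2, -0.5, -0.0]
width: 0.0567
grasp_force: 44.8
```

drive_effector(
  offsets=[
    [[0,0,0],0],
    [[0,0,0],0],
    [[0,0,0],0],
  ],
  aperture=0.085,
)

```text
t: 38.1
eef_pos: [0.5515, 0.1613, 0.0676]
orientation: [-0.001, 1.0, 0.0, 0.0]
ft_force: [-0.1, -0.1, 0.9]
width: 0.0849
grasp_force: 0.0
```

drive_effector(
  offsets=[
    [[0,0,-0.05],0],
    [[0,0,-0.1],0],
    [[0.02,0.03,-0.14],0],
    [[0.05,0.07,-0.17],0],
    [[0.08,0.11,-0.2],0],
    [[0.1,0.15,-0.22],0],
    [[0.1,0.15,-0.22],0],
    [[0.1,0.15,-0.22],0],
    [[0.1,0.15,-0.22],0],
    [[0.1,0.15,-0.22],0],
  ],
)

```text
t: 39.1
eef_pos: [0.4516, 0.3087, 0.2866]
orientation: [0.0, 1.0, -0.001, -0.0]
ft_force: [1.3, -0.2, -0.1]
width: 0.0851
grasp_force: 0.0
```

```bash
python3 caps.py; python3 caps.py top; python3 -c "
from h import *
go(.395,.312,.19,90)"
```

```text
white [0.3941 0.3123] 0.0247 0.95 px [258. 111.]
red [0.3953 0.3125] 0.0206 0.94 px [258. 112.]
white [0.5448 0.0605] 0.0194 0.88 px [228. 178.]
black [0.548  0.1595] 0.0205 0.85 px [187. 176.]
black [ 0.3281 -0.1955] 0.0259 0.84 px [335. 268.]
red [0.3962 0.3123] 0.0212 0.84 px [122. 239.]
t 39.2 d [0.0565 0.0032 0.0966] turn -0.001 ytool deg 89.94 j7 1.02 pos [0.4516 0.3089 0.2866]
```

drive_effector(
  offsets=[
    [[0.0555,0.0035,0.04],0],
    [[0.0555,0.0035,0.08],0],
    [[0.0555,0.0035,0.12],0],
    [[0.0555,0.0035,0.16],0],
    [[0.0555,0.0035,0.2],0],
    [[0.0555,0.0035,0.222],0],
    [[0.0555,0.0035,0.222],0],
    [[0.0555,0.0035,0.222],0],
  ],
)

```text
t: 40.0
eef_pos: [0.3962, 0.3135, 0.0655]
orientation: [-0.0, 1.0, -0.0, 0.0]
ft_force: [0.6, 1.0, 0.8]
width: 0.0851
grasp_force: 0.0
```

drive_effector(
  offsets=[
    [[0,0,0],0],
    [[0,0,0],0],
    [[0,0,0],0],
    [[0,0,0],0],
    [[0,0,0],0],
  ],
  aperture=0.03,
  force=40,
)

```text
t: 40.5
eef_pos: [0.3967, 0.3149, 0.0671]
orientation: [-0.001, 1.0, 0.001, 0.001]
ft_force: [-0.5, -2.0, 4.7]
width: 0.0567
grasp_force: 41.7
```

```bash
python3 -c "
from h import *
go(.553,.26,.0625,90)"
```

```text
t 40.5 d [-0.1562 -0.0552  0.0048] turn 0.002 ytool deg 90.11 j7 1.08 pos [0.3967 0.3149 0.0671]
```

drive_effector(
  offsets=[
    [[0,0,-0.03],0],
    [[-0.03,-0.01,-0.05],0],
    [[-0.07,-0.03,-0.05],0],
    [[-0.11,-0.045,-0.05],0],
    [[-0.156,-0.054,-0.05],0],
    [[-0.156,-0.054,-0.05],0],
    [[-0.156,-0.054,-0.03],0],
    [[-0.156,-0.054,-0.01],0],
    [[-0.156,-0.054,-0.001],0],
    [[-0.156,-0.054,-0.001],0],
  ],
)

```text
t: 41.5
eef_pos: [0.5518, 0.2602, 0.0669]
orientation: [-0.001, 1.0, -0.0, 0.0]
ft_force: [-0.5, 0.0, -1.6]
width: 0.0567
grasp_force: 44.0
```

drive_effector(
  offsets=[
    [[0,0,0],0],
    [[0,0,0],0],
  ],
)

```text
t: 41.7
eef_pos: [0.5514, 0.2612, 0.0667]
orientation: [-0.001, 1.0, 0.0, 0.0]
ft_force: [-0.2, -0.6, -2.5]
width: 0.0565
grasp_force: 44.0
```

drive_effector(
  offsets=[
    [[0,0,0],0],
    [[0,0,0],0],
    [[0,0,0],0],
  ],
  aperture=0.085,
)

```text
t: 42.0
eef_pos: [0.5517, 0.2609, 0.0666]
orientation: [-0.001, 1.0, 0.0, 0.0]
ft_force: [0.2, 0.1, 0.4]
width: 0.0849
grasp_force: 0.0
```

drive_effector(
  offsets=[
    [[0,0,-0.05],0],
    [[0,0,-0.1],0],
    [[0,0,-0.15],0],
    [[0.04,0,-0.2],0],
    [[0.08,0.03,-0.22],0],
    [[0.13,0.05,-0.22],0],
    [[0.17,0.07,-0.22],0],
    [[0.17,0.07,-0.22],0],
    [[0.17,0.07,-0.22],0],
  ],
)

```text
t: 42.9
eef_pos: [0.3794, 0.3317, 0.2865]
orientation: [-0.004, 1.0, 0.001, -0.0]
ft_force: [1.1, -0.9, 0.4]
width: 0.0849
grasp_force: 0.0
```

```bash
python3 -c "
from caps import *
I=caps('top');S=eyes.grab_frame('side')
cv2.imwrite('pics/end.png',np.vstack([I[100:260,110:400],S[130:330,130:420]]).repeat(1,0))"
```

```text
white [0.5734 0.0581] 0.0196 0.86 px [229. 166.]
black [0.548  0.1596] 0.0205 0.85 px [187. 176.]
black [ 0.3283 -0.1959] 0.0262 0.83 px [335. 268.]
red [0.5517 0.2595] 0.0204 0.86 px [146. 175.]
```

View pics/end.png

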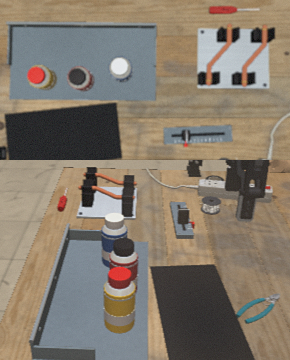

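The white-capped can has been knocked about 28 mm back, from (229,178) to (229,166). The other two stand in the row and both pipes are in. I'll put the white one back.

drive_effector(
  offsets=[
    [[-0.2,-0.272,0.03],0],
    [[-0.2,-0.272,0.03],0],
    [[-0.2,-0.272,0.03],0],
    [[-0.2,-0.272,0.03],0],
    [[-0.2,-0.272,0.03],0],
    [[-0.2,-0.272,0.03],0],
    [[-0.2,-0.272,0.03],0],
    [[-0.2,-0.272,0.03],0],
    [[-0.2,-0.272,0.03],0],
    [[-0.2,-0.272,0.03],0],
  ],
)

```text
t: 44.0
eef_pos: [0.5821, 0.0585, 0.256]
orientation: [-0.001, 1.0, -0.0, -0.0]
ft_force: [-0.0, 1.6, 0.1]
width: 0.0848
grasp_force: 0.0
```

```bash
python3 caps.py; python3 caps.py top; python3 -c "
from h import *
go(.578,.0595,.0635,90)"
```

```text
white [0.5727 0.0578] 0.0205 0.93 px [253. 170.]
black [0.5472 0.1584] 0.023 0.86 px [374. 140.]
red [0.5514 0.2602] 0.0214 0.81 px [493. 145.]
black [ 0.3283 -0.1959] 0.0262 0.84 px [335. 268.]
red [0.5517 0.2595] 0.0204 0.87 px [146. 175.]
t 44.1 d [ 0.0038 -0.0003  0.1927] turn 0.004 ytool deg 90.23 j7 1.63 pos [0.5818 0.0597 0.2562]
```

drive_effector(
  offsets=[
    [[0.005,-0.001,0.05],0.004],
    [[0.005,-0.001,0.1],0.004],
    [[0.005,-0.001,0.15],0.004],
    [[0.005,-0.001,0.192],0.004],
    [[0.005,-0.001,0.192],0.004],
    [[0.005,-0.001,0.192],0.004],
  ],
)

```text
t: 44.7
eef_pos: [0.5773, 0.0584, 0.065]
orientation: [0.0, 1.0, -0.0, 0.0]
ft_force: [0.4, 0.4, 0.3]
width: 0.085
grasp_force: 0.0
```

drive_effector(
  offsets=[
    [[0,0,0],0],
    [[0,0,0],0],
    [[0,0,0],0],
    [[0,0,0],0],
    [[0,0,0],0],
  ],
  aperture=0.03,
  force=40,
)

```text
t: 45.2
eef_pos: [0.5791, 0.0581, 0.0672]
orientation: [0.001, 1.0, 0.001, 0.002]
ft_force: [-2.2, -0.1, 8.0]
width: 0.0566
grasp_force: 41.9
```

drive_effector(
  offsets=[
    [[0,0,-0.015],0],
    [[0.01,0.001,-0.02],0],
    [[0.025,0.002,-0.02],0],
    [[0.025,0.002,-0.01],0],
    [[0.025,0.002,-0.001],0],
    [[0.025,0.002,-0.001],0],
    [[0.025,0.002,-0.001],0],
  ],
)

```text
t: 45.9
eef_pos: [0.5535, 0.0601, 0.0663]
orientation: [0.001, 1.0, 0.001, 0.001]
ft_force: [-1.7, 0.5, 8.7]
width: 0.0565
grasp_force: 46.4
```

drive_effector(
  offsets=[
    [[0,0,0],0],
    [[0,0,0],0],
    [[0,0,0],0],
  ],
  aperture=0.085,
)

```text
t: 46.2
eef_pos: [0.5519, 0.0596, 0.0648]
orientation: [0.001, 1.0, -0.0, -0.0]
ft_force: [0.0, -0.6, 0.3]
width: 0.0851
grasp_force: 0.0
```

drive_effector(
  offsets=[
    [[0,0,-0.05],0],
    [[0,0,-0.1],0],
    [[0,0,-0.15],0],
    [[0.04,0,-0.2],0],
    [[0.08,0.03,-0.22],0],
    [[0.13,0.05,-0.22],0],
    [[0.17,0.07,-0.22],0],
    [[0.17,0.07,-0.22],0],
    [[0.17,0.07,-0.22],0],
  ],
)

```text
t: 47.1
eef_pos: [0.3805, 0.1312, 0.2852]
orientation: [-0.002, 1.0, 0.001, -0.0]
ft_force: [0.6, -0.3, -0.0]
width: 0.0849
grasp_force: 0.0
```

```bash
python3 -c "
from caps import *
I=caps('top');cv2.imwrite('pics/end2.png',np.vstack([I[100:260,110:400],eyes.grab_frame('side')[130:330,130:420]]))"
```

```text
white [0.5453 0.0602] 0.019 0.89 px [228. 178.]
black [0.548  0.1596] 0.0205 0.86 px [187. 176.]
black [ 0.3283 -0.1959] 0.0262 0.84 px [335. 268.]
red [0.5517 0.2595] 0.0204 0.87 px [146. 175.]
```

View pics/end2.png

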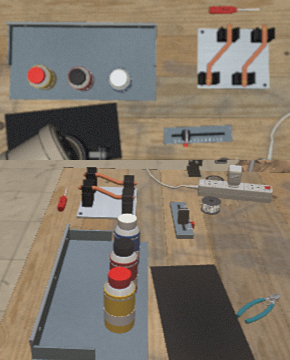

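The three cans stand upright in the front row, both pipes are in the cradle and the fader is set, so I'm handing in.

```bash
python3 -c "
from rig import arm, eyes, ticket
print(ticket.hand_in())"
```

```text
the job is handed in; nothing more can be done
None
```

The job is handed in at about 47 s: both pipes lie in the cradle notches, the fader grip is within about 0.5 mm of the red clip, and all three cans stand back in the rack's front row, including the white-capped one, which was knocked aside and which I put back.

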